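Load the battery tester, select the reference bay and start it

ROBOT

A 7-joint arm with a two-finger parallel gripper is mounted at the origin on the work surface. World frame = base frame: x ahead of the robot, y to its left, z up, the work surface at z = 0. Lengths are in m, angles in rad, forces in N, time in s.
With the tool pointing down it reaches from about 0.4 to 0.85 m from the base axis. Payload 4.5 kg.
Tool frame: the origin (TCP) lies at the very end of the fingers, on their centre line; the grasp point (between the pads) lies 19 mm behind it; z points along the fingers, y is the line along which they close (so a half turn about z gives the same grasp; the last joint's range is limited). The gripper opens to 88 mm and grips with 3 to 60 N. Pads are 18 mm wide; open, the fingers measure 123 mm over their backs; the gripper's body (75 mm by 187 mm) begins 45 mm behind the grasp point.
Start: joints at [-1.293, 0.689, -0.195, 1.565, 0.157, 0.902, -0.215], TCP at [0.151, 0.607, 0.239] pointing down, gripper open.
Joint ranges: [-3.01, 3.01], [-0.46, 2.08], [-1.47, 1.51], [0.13, 2.56], [-1, 4.14], [0.04, 2.09], [-2.66, 2.66]. Speed limits (rad/s): [2.57, 2.57, 3.14, 3.14, 3.14, 3.14, 3.14].

INTERFACE

Orientations are given as a unit quaternion [x, y, z, w].
In Python, from plant import r gives the robot as it stands. The module is installed in compiled form; this text tells all that it offers.
- The arm moves only by the tool step_arm, never from a script. Its argument "increments" is a list of rows, each a list of 2 entries, a list of its own where there are three numbers: the shift along the world's x, y, z in cm, then the turn, a rotation vector about the world's x, y, z in degrees. A call has exactly 10 rows; each row shifts and turns the commanded pose from where the row before left it; what a row does not reach is not made up. A row lasts 1/10 s, in which the tool goes at most 50 mm and 8.59 degrees, less where a joint would pass 70% of its speed; a pose out of reach is approached as far as the arm can. A call is refused whole if a number of a shift passes 5 or a number of a turn 8.59, either way. A call with a gripper value outside its range is refused whole. "fingers" is the opening, from 0 (shut) to 1 (fully open), set as the call begins (left out, the last holds). The fingers move at their own pace and stop on an object; "grip_force" is the grip in N (left out, the last holds). Time passes only in rows, so rows that do not move let the fingers close, or fill a call up. It gives the time, the measured TCP pose, the force, the opening and the grip force at its end, in the units of the state.
- r.get_state(): the state, without advancing time (a new reading comes with each control period).
- r.snapshot(name): name is "scene" or "top" or "wrist"; returns (picture, depth): 384x512x3 uint8, red, green, blue; 384x512 float32, m along the optical axis (not along the pixel's ray), 0 where there is no reading.
- r.calibration(name): a dict with "fov_y" (degrees; the focal length in pixels is half the picture's height over the tangent of half this angle, whatever the lens; pixels are square), "cx", "cy" (the principal point, pixels), "R" (3x3) and "t" (3): a world point X has camera coordinates R X + t. Camera axes: x right, y down, z forward; pixel columns grow to the right and rows downward; lengths in m; the calibration is good to about 2 mm. A picture is of the moment at which its call begins: read the wrist's pose just before it. calibration takes no time and is no camera call; for the wrist camera it gives the pose at the moment of the call.
- r.finish_job(): hands the job in; it is judged then, once.
The state is a dict: "clock": time; "q": joint angles; "qd": joint speeds; "joint_torque": joint torques, N m; "tool_pos": TCP position; "eef_rot": TCP orientation; "contact_force": force on the tool from outside, world axes, zero at the start; "moment": the same for the moment, N m; "opening": opening from 0.0 (shut) to 1.0 (fully open); "finger_force": force on a finger pad.
Only numpy, scipy, OpenCV 4.12 (cv2) and the standard library are available. Lean on these libraries where they do the work, as an engineer would, in place of code of your own. Each camera call takes 0.05 s, during which the arm holds its last target. There are 200 camera calls.

TASK

Lay every loose 9 V battery flat in an empty bay of the test dock, terminals toward the brass contacts, leaving what is already in it; then turn the turret on the control box click by click to the number of the bay that holds the reference block, the one with a knob on top (bays count 1 to 6 from the left as the robot sees them, marked with dots like the turret). Only then take the stylus from its stand, press on the second rocker switch from the turret with its tip (no finger on a switch, the others stay off) and hang the stylus back upright in its stand, shoving nothing else about.

Things in the scene. Friction and masses are not known exactly. Their poses are not given: they have to be found in the camera images.
- dock: Fixed test dock: grey tray 90 (x) x 234 (y) x 22 mm high with six flat open bays. Origin: centre of its underside; +x points to the contact end (away from the robot). Bay middles at dock x = 0, y = +90, +54, +18, -18, -54, -90 mm for bays 1 to 6 (one to six white dots in front); bay floor 8 mm above the bench; each bay 31 mm wide (y) with 5 mm dividers rising 14 mm above the floor.
- dock_edge (a point): Middle of the dock's contact-side edge (brass contacts), 45 mm along its +x from its origin, at the bay floor's height; axes as the dock's. The bays are 57 mm long between two low lips, 4 mm thick and only 3 mm above the floor; the bay ends are otherwise open, so that fingers reach down at a battery's two ends.
- loose1: Loose 9 V block battery lying flat on the mat, bare steel with a copper-coloured band at the terminal end: 51.5 long (x, with the 3 mm terminals) x 26.5 wide (y) x 17.5 mm high (z), 46 g. Origin: middle of the length, on the underside; +x is the end with the two snap terminals. Can be gripped by its two ends. Two to four of these exist; absent ones read None.
- loose2: Loose 9 V block battery lying flat on the mat, bare steel with a copper-coloured band at the terminal end: 51.5 long (x, with the 3 mm terminals) x 26.5 wide (y) x 17.5 mm high (z), 46 g. Origin: middle of the length, on the underside; +x is the end with the two snap terminals. Can be gripped by its two ends. Two to four of these exist; absent ones read None.
- loose3: Loose 9 V block battery lying flat on the mat, bare steel with a copper-coloured band at the terminal end: 51.5 long (x, with the 3 mm terminals) x 26.5 wide (y) x 17.5 mm high (z), 46 g. Origin: middle of the length, on the underside; +x is the end with the two snap terminals. Can be gripped by its two ends. Two to four of these exist; absent ones read None.
- loose4: Loose 9 V block battery lying flat on the mat, bare steel with a copper-coloured band at the terminal end: 51.5 long (x, with the 3 mm terminals) x 26.5 wide (y) x 17.5 mm high (z), 46 g. Origin: middle of the length, on the underside; +x is the end with the two snap terminals. Can be gripped by its two ends. Two to four of these exist; absent ones read None.
- reference: Reference block: same case, terminals and origin as a loose battery, but with a black round knob, 14 mm across and 12 mm tall, on top. Lies in one of bays 3 to 6 of the dock from the start and stays there.
- stored1: Same kind of battery as the loose ones, already lying in a bay of the dock, terminals to the contacts. To be left there. Only one of stored1 to 3 exists; the others read None.
- stored2: Same kind of battery as the loose ones, already lying in a bay of the dock, terminals to the contacts. To be left there. Only one of stored1 to 3 exists; the others read None.
- stored3: Same kind of battery as the loose ones, already lying in a bay of the dock, terminals to the contacts. To be left there. Only one of stored1 to 3 exists; the others read None.
- control: Fixed grey control box, 140 (x) x 250 (y) x 40 mm high; origin: centre of the underside, front faces its -x. On top: the turret, 60 mm along its +y, and a row of four rockers with pivots at x = 0, y = -22, -40, -58, -76 mm, 49 mm above the bench. Off, a paddle's top is 5 mm above the pivot's height at a point 10 mm toward the box's +x.
- turret (a joint): Bay selector: black turret, 68 mm across, vertical axis. Radians, growing clockwise seen from above; detented positions 0 to 6, 0.5236 rad apart (value = 0.5236 x position), stops just past both ends. Let go, it springs to the nearest position unless left half-way. At 0 the bar's white-marked end points to the box's +y (white dash); positions 1 to 6 have one to six white dots.
- turret_grip (a point): On the turret's axis at grip height, 70 mm above the bench. The grip bar is 66 mm long, 14 mm thick and reaches from 53 to 81 mm above the bench. The point's x axis runs along the bar to its white-marked end. A click takes up to about 0.8 N m of twist, so grip firmly (35 N).
- rocker1 (a joint): Rocker switch number 1 counted from the turret: white paddle 28 (control x) x 12 x 5 mm, rockers 18 mm apart. 0 = off, its end on the box's +x side raised; 0.44 = on, that end pressed down, 4 to 5 mm of travel at 10 mm from the pivot, about 2 N. It stays where it is left.
- rocker2 (a joint): Rocker switch number 2 counted from the turret: white paddle 28 (control x) x 12 x 5 mm, rockers 18 mm apart. 0 = off, its end on the box's +x side raised; 0.44 = on, that end pressed down, 4 to 5 mm of travel at 10 mm from the pivot, about 2 N. It stays where it is left.
- rocker3 (a joint): Rocker switch number 3 counted from the turret: white paddle 28 (control x) x 12 x 5 mm, rockers 18 mm apart. 0 = off, its end on the box's +x side raised; 0.44 = on, that end pressed down, 4 to 5 mm of travel at 10 mm from the pivot, about 2 N. It stays where it is left.
- rocker4 (a joint): Rocker switch number 4 counted from the turret: white paddle 28 (control x) x 12 x 5 mm, rockers 18 mm apart. 0 = off, its end on the box's +x side raised; 0.44 = on, that end pressed down, 4 to 5 mm of travel at 10 mm from the pivot, about 2 N. It stays where it is left.
- stand_hole (a point): Centre of the stand's hole, on the top face of its plate, 85 mm above the bench. The wooden stand is fixed: foot 90 x 90 mm, plate 70 x 70 x 8 mm with a 15 mm hole right through in the middle.
- stylus: Stylus hanging upright in the stand by its collar: collar 24 mm across and 4 mm thick, above it a black round handle 14 mm across and 42 mm tall, below it a metal shaft 8 mm across, narrowing to a 5 mm rubber tip whose end is 68.5 mm below the origin; 40 g. Origin: centre of the collar's underside, z up; it rests at the height of the stand's top face.
- driver: Bystander: screwdriver lying on the mat. Not part of the job.
- calliper: Bystander: digital calliper lying on the mat. Not part of the job.
- screw_dish: Bystander: small round steel dish, 70 mm across. Not part of the job.
- solder_reel: Bystander: standing-flat metal reel, 60 mm across and 34 mm high. Not part of the job.
- reel_hub: Bystander: round grey plastic hub, 60 mm across. Not part of the job.

How it is judged:
On the way, in this order (a step that is already met when the one before it is completed fails the run):
1. every loose battery lies in a bay, terminals to the contacts (x of loose1 in the frame of dock between -0.008 and 0.008 m and y of loose1 in the frame of dock between -0.1 and 0.1 m and z of loose1 in the frame of dock between 0.005 and 0.011 m and x of dock_edge in the frame of loose1 above 0.02 m and angle between each of loose1, loose2, loose3, loose4's own z axis and vertical below 0.1 rad and x of loose2 in the frame of dock between -0.008 and 0.008 m and y of loose2 in the frame of dock between -0.1 and 0.1 m and z of loose2 in the frame of dock between 0.005 and 0.011 m and x of dock_edge in the frame of loose2 above 0.02 m and x of loose3 in the frame of dock between -0.008 and 0.008 m and y of loose3 in the frame of dock between -0.1 and 0.1 m and z of loose3 in the frame of dock between 0.005 and 0.011 m and x of dock_edge in the frame of loose3 above 0.02 m and x of loose4 in the frame of dock between -0.008 and 0.008 m and y of loose4 in the frame of dock between -0.1 and 0.1 m and z of loose4 in the frame of dock between 0.005 and 0.011 m and x of dock_edge in the frame of loose4 above 0.02 m), for 0.2 s.
2. the turret is clicked to the number of the reference block's bay (((y of reference in the frame of dock between 0.008 and 0.028 m and value of joint turret between 1.4408 and 1.7008 rad) or (y of reference in the frame of dock between -0.028 and -0.008 m and value of joint turret between 1.9644 and 2.2244 rad) or (y of reference in the frame of dock between -0.064 and -0.044 m and value of joint turret between 2.48799 and 2.74799 rad) or (y of reference in the frame of dock between -0.1 and -0.08 m and value of joint turret between 3.01159 and 3.27159 rad))), for 0.3 s.
3. rocker 2 is pressed on with the stylus at the control box (value of joint rocker2 above 0.36 rad and horizontal distance between stylus and control below 0.15 m), for 0.1 s.
At the end, for the whole second after the job is handed in: Every battery flat in a bay (8 mm lengthwise, 3 mm in height), terminals to the contacts; turret within 0.13 rad of the position of the reference block's bay; only rocker 2 on (over 0.36 rad, others under 0.1); stylus hanging upright in its stand (8 mm of the hole, 4 mm in height, 0.1 rad) (all of step 1 and x of reference in the frame of dock between -0.008 and 0.008 m and y of reference in the frame of dock between -0.1 and 0.1 m and z of reference in the frame of dock between 0.005 and 0.011 m and x of dock_edge in the frame of reference above 0.02 m and angle between each of reference, stored1, stored2, stored3, stylus's own z axis and vertical below 0.1 rad and x of stored1 in the frame of dock between -0.008 and 0.008 m and y of stored1 in the frame of dock between -0.1 and 0.1 m and z of stored1 in the frame of dock between 0.005 and 0.011 m and x of dock_edge in the frame of stored1 above 0.02 m and x of stored2 in the frame of dock between -0.008 and 0.008 m and y of stored2 in the frame of dock between -0.1 and 0.1 m and z of stored2 in the frame of dock between 0.005 and 0.011 m and x of dock_edge in the frame of stored2 above 0.02 m and x of stored3 in the frame of dock between -0.008 and 0.008 m and y of stored3 in the frame of dock between -0.1 and 0.1 m and z of stored3 in the frame of dock between 0.005 and 0.011 m and x of dock_edge in the frame of stored3 above 0.02 m and ((y of reference in the frame of dock between 0.008 and 0.028 m and value of joint turret between 1.4408 and 1.7008 rad) or (y of reference in the frame of dock between -0.028 and -0.008 m and value of joint turret between 1.9644 and 2.2244 rad) or (y of reference in the frame of dock between -0.064 and -0.044 m and value of joint turret between 2.48799 and 2.74799 rad) or (y of reference in the frame of dock between -0.1 and -0.08 m and value of joint turret between 3.01159 and 3.27159 rad)) and value of joint rocker2 above 0.36 rad and value of joint each of rocker1, rocker3, rocker4 below 0.1 rad and horizontal distance between stylus and stand_hole below 0.008 m and z of stylus in the frame of stand_hole between -0.004 and 0.004 m and linear speed of each of stylus, loose1, loose2, loose3, loose4 below 0.02 m/s); the robot touches nothing.
It fails at once if a rocker other than the second is switched (value of joint any of rocker1, rocker3, rocker4 above 0.22 rad).
It fails at once if the fingers press on a rocker (contact force between the fingers and rocker1 above 1 N or contact force between the fingers and rocker2 above 1 N or contact force between the fingers and rocker3 above 1 N or contact force between the fingers and rocker4 above 1 N).
It fails at once if the reference block or a battery already in the dock is taken out or shoved over 20 mm (distance of any of reference, stored1, stored2, stored3 from where it was at the start of the episode above 0.02 m).
It fails at once if a bystander is pushed over 60 mm (distance of any of driver, calliper, screw_dish, solder_reel, reel_hub from where it was at the start of the episode above 0.06 m).
Of stored1, stored2, stored3 only 1 to 1 are there at a start; the rules pass over those that are not, and their reading is None.
Of loose1, loose2, loose3, loose4 only 2 to 4 are there at a start; the rules pass over those that are not, and their reading is None.
At some moment in a run one of loose1, loose2, loose3, loose4 may be knocked a few centimetres aside while the robot is not near it.
It also fails if it takes over 210 s, if anything falls off the work surface, if the arm or the gripper's body presses on something with over 40 N, if the wrist force passes 120 N, or if a joint passes its speed limit or range.

## Working session

There is one attempt and no reset: what is moved stays moved. The work goes in short steps, Python scripts to look and compute and a tool call to move; the robot and the scene stay as the last step left them, time stands still between calls to the robot, and variables do not carry over. Pictures are saved under pics/ and viewed, at most 14 in all, crops included, and the job is handed in when it is done.

Besides the shell and the picture viewer there is one more tool, called after ">>>" as a command line: name --argument value ..., lists and objects as JSON in quotes. step_arm: Moves the arm, as the interface text tells. Its arguments: {"type":"object","properties":{"increments":{"type":"array","items":{"type":"array"}},"fingers":{"type":"number"},"grip_force":{"type":"number"}},"required":["increments"]}

```bash
mkdir -p pics
cat > h.py <<'E'
import numpy as np, cv2
from plant import r
def snap(n,name=None):
    c=r.calibration(n); p,d=r.snapshot(n)
    if name: cv2.imwrite('pics/'+name,cv2.cvtColor(p,cv2.COLOR_RGB2BGR))
    return p,d,c
def f(c): return 192/np.tan(np.radians(c['fov_y'])/2)
def ray(c,u,v,z):
    R=np.array(c['R']);t=np.array(c['t']);o=-R.T@t
    d=R.T@np.array([(u-c['cx'])/f(c),(v-c['cy'])/f(c),1.]); s=(z-o[2])/d[2]; return o+s*d
def proj(c,X):
    p=np.array(c['R'])@np.array(X)+np.array(c['t']); return f(c)*p[0]/p[2]+c['cx'],f(c)*p[1]/p[2]+c['cy']
def cloud(c,d):
    v,u=np.mgrid[:384,:512]; P=np.stack([(u-c['cx'])/f(c)*d,(v-c['cy'])/f(c)*d,d],-1)
    W=(P-np.array(c['t']))@np.array(c['R']); W[d==0]=np.nan; return W
E
python3 - <<'E'
from h import *
for n in ('top','scene'):
    p,d,c=snap(n,n+'0.png'); W=cloud(c,d); print(n,c); np.save(n+'0.npy',W)
s=r.get_state(); print(s['clock'],s['tool_pos'],s['eef_rot'],s['opening'])
E
```

```text
top {'fov_y': 43.174960246442325, 'cx': 250.30184220261722, 'cy': 189.89026526971682, 'R': array([[ 0.00846571, -0.99975783,  0.02031304],
       [-0.99736855, -0.00990468, -0.07181827],
       [ 0.07200207, -0.01965159, -0.99721087]]), 't': array([-0.0086042 ,  0.53911636,  1.49884401])}
scene {'fov_y': 57.66863839251819, 'cx': 257.2775589192256, 'cy': 189.87709750022634, 'R': array([[ 6.66489457e-01,  7.45514283e-01,  5.06700242e-04],
       [ 4.29734382e-01, -3.83626793e-01, -8.17409839e-01],
       [-6.09196326e-01,  5.45012786e-01, -5.76056333e-01]]), 't': array([-0.36640328, -0.18784592,  1.26535524])}
0.1 [0.15075314 0.60597722 0.23800959] [ 1.21569115e-01  9.92582645e-01 -8.00980862e-04 -3.59109316e-05] 0.9995694294575884
```

View pics/top0.png

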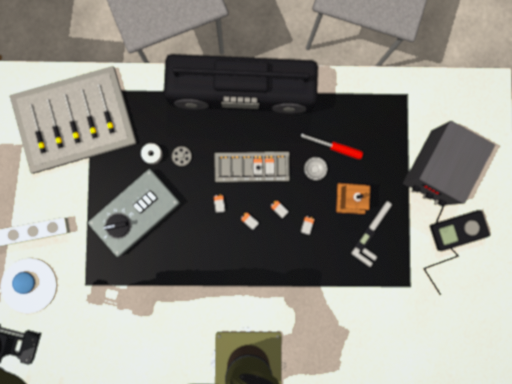

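View pics/scene0.png

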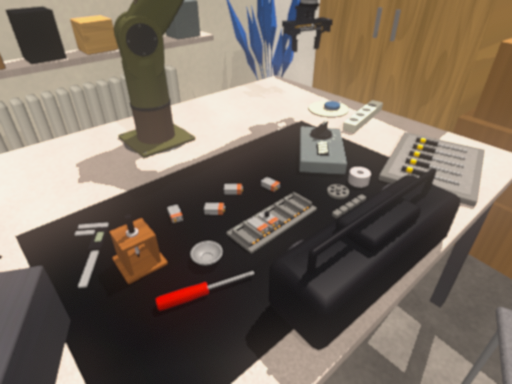

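The top view shows the dock at (252,167) with bays 4 and 5 filled (the knob at about (258,167)). Four loose batteries lie at (219,204), (250,221), (279,209) and (307,226). The control box is at (133,213) and the stand at (353,198). I'll enlarge this and measure.

Run:
```python
from h import *
p=cv2.imread('pics/top0.png'); W=np.load('top0.npy')
cv2.imwrite('pics/crop.png',cv2.resize(p[140:265,80:380],None,fx=2.66,fy=2.66,interpolation=cv2.INTER_CUBIC))
c=r.calibration('top')
hsv=cv2.cvtColor(p,cv2.COLOR_BGR2HSV)
for (u,v) in [(219,204),(250,221),(279,209),(307,226),(258,167),(269,167)]:
    x0,y0=u-12,v-13
    s=slice(y0,y0+26),slice(x0,x0+24)
    m=(hsv[s][...,2]>90).astype(np.uint8)
    o=((hsv[s][...,1]>110)&(hsv[s][...,2]>120)).astype(np.uint8)
    ct=max(cv2.findContours(m,0,2)[0],key=cv2.contourArea)
    (cx,cy),wh,a=cv2.minAreaRect(ct)
    oy,ox=np.nonzero(o)
    C=ray(c,cx+x0,cy+y0,.0175); O=ray(c,ox.mean()+x0,oy.mean()+y0,.0175)
    B=cv2.boxPoints(((cx,cy),wh,a)); 
    print((u,v),C.round(4),O.round(4),'yaw',np.degrees(np.arctan2(*(O-C)[1::-1])).round(1),np.round(wh,1),round(a,1))
# dock mask by height
for name,z0,z1,x,y in [('dock',.015,.028,(.4,.7),(-.2,.2)),('ctrl',.036,.045,(.3,.7),(.2,.6)),('stand',.08,.095,(.3,.6),(-.5,-.2)),('turret',.075,.09,(.3,.7),(.2,.6))]:
    m=((W[...,2]>z0)&(W[...,2]<z1)&(W[...,0]>x[0])&(W[...,0]<x[1])&(W[...,1]>y[0])&(W[...,1]<y[1]))
    P=W[m][:,:2].astype(np.float32); print(name,len(P),np.nanmedian(W[m][:,2]),cv2.minAreaRect(P))
```

```text
(219, 204) [0.4967 0.0939 0.0175] [0.5158 0.0957 0.0175] yaw 5.5 [17.8 10.4] 80.5
(250, 221) [ 0.4434 -0.0007  0.0175] [0.4564 0.0126 0.0175] yaw 45.5 [17.8 10.2] 41.2
(279, 209) [ 0.4811 -0.0932  0.0175] [ 0.4947 -0.0812  0.0175] yaw 41.3 [17.7  9.9] 45.0
(307, 226) [ 0.4317 -0.1815  0.0175] [ 0.4493 -0.1875  0.0175] yaw -18.9 [10.4 18. ] 18.4
(258, 167) [ 0.6133 -0.0257  0.0175] [ 0.6366 -0.0354  0.0175] yaw -22.5 [25. 23.] 90.0
(269, 167) [ 0.6137 -0.0603  0.0175] [ 0.6371 -0.0505  0.0175] yaw 22.8 [25. 23.] 90.0
dock 998 0.02041378722716979 ((0.5421819090843201, 0.0016735494136810303), (0.412374883890152, 0.2410532683134079), 85.4815902709961)
ctrl 2749 0.040222827924836405 ((0.516751766204834, 0.40905094146728516), (0.38108110427856445, 0.3630139231681824), 89.89028930664062)
stand 520 0.08613453363862617 ((0.5320514440536499, -0.3946242928504944), (0.08181282132863998, 0.22872057557106018), 10.280776023864746)
turret 101 0.08093975735946349 ((0.4267663359642029, 0.39920738339424133), (0.013936950825154781, 0.06563352793455124), 12.357630729675293)
```

View pics/crop.png

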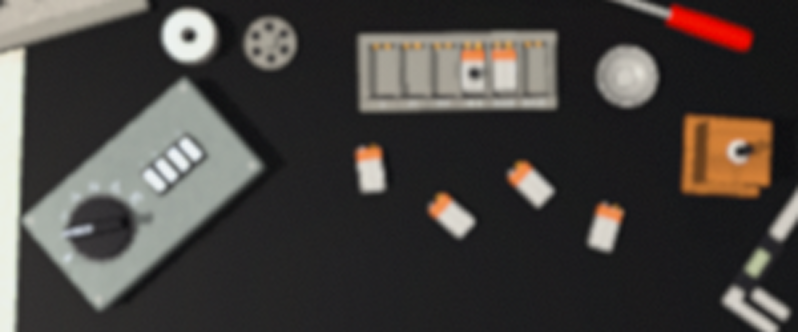

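Bays 4 (knob) and 5 are filled, and 1, 2, 3 and 6 are empty, so the turret target is 4. The turret's mark points to about (65,232) in the crop and the stylus is at (740,150). Next I'll get the fixture poses.

```bash
cat >> h.py <<'E'
def pca_rect(P):
    (c,wh,a)=cv2.minAreaRect(P.astype(np.float32)); B=cv2.boxPoints((c,wh,a))
    e=[B[1]-B[0],B[2]-B[1]]; L=max(e,key=np.linalg.norm)
    return np.round(c,4),np.round(sorted(wh),4),round(float(np.degrees(np.arctan2(L[1],L[0]))),1)
def blobs(c,mask,z,amin=80):
    out=[]
    for k in cv2.findContours(mask.astype(np.uint8),0,1)[0]:
        if cv2.contourArea(k)>amin:
            P=np.array([ray(c,u,v,z)[:2] for u,v in k[:,0]]); out.append(pca_rect(P))
    return out
def batt(c,p,lo=.005):
    """loose batteries: (centre xy, yaw of terminal end)"""
    hsv=cv2.cvtColor(p,cv2.COLOR_RGB2HSV)
    return hsv
E
python3 - <<'E'
from h import *
W=np.load('top0.npy'); p=cv2.imread('pics/top0.png')
c=r.calibration('top'); hsv=cv2.cvtColor(p,cv2.COLOR_BGR2HSV)
m=np.zeros((384,512),bool); m[185:240,205:322]=hsv[185:240,205:322,2]>90
print('batt',*blobs(c,m,.0175),sep='\n')
def reg(z0,z1,x,y): return (W[...,2]>z0)&(W[...,2]<z1)&(W[...,0]>x[0])&(W[...,0]<x[1])&(W[...,1]>y[0])&(W[...,1]<y[1])
m=reg(.004,.03,(.54,.69),(-.14,.14)); print('dock',blobs(c,m,.02))
m=reg(.032,.1,(.3,.66),(.24,.6)); print('ctrl',blobs(c,m,.04))
m=reg(.08,.09,(.42,.6),(-.45,-.3)); print('stand',blobs(c,m,.085))
m=reg(.115,.14,(.42,.6),(-.45,-.3)); print('stylus',blobs(c,m,.13,3), np.nanmean(W[m],0))
m=reg(.06,.09,(.3,.66),(.24,.6)); print('bar',blobs(c,m,.081,20))
m=reg(.044,.056,(.3,.66),(.24,.6))&(hsv[...,2]>150); print('rock',blobs(c,m,.05,5))
m=reg(.05,.3,(.6,.9),(-.3,.3)); print('toolbox', np.nanmin(W[m],0))
E
```

```text
batt
(array([ 0.4318, -0.1815]), array([0.0326, 0.0564]), -18.4)
(array([ 0.4434, -0.0007]), array([0.0317, 0.0554]), 49.4)
(array([ 0.4811, -0.0932]), array([0.0311, 0.0552]), 45.4)
(array([0.4968, 0.0939]), array([0.0323, 0.0555]), 10.2)
dock [(array([ 0.6177, -0.0051]), array([0.1177, 0.249 ]), -82.3)]
ctrl [(array([0.4232, 0.5784]), array([0.0434, 0.0492]), 10.1), (array([0.4666, 0.3541]), array([0.1405, 0.2495]), -47.9), (array([0.6412, 0.3046]), array([0.0343, 0.0556]), -89.3)]
stand [(array([ 0.5179, -0.3307]), array([0.0574, 0.0695]), -0.4)]
stylus [(array([ 0.5195, -0.3225]), array([0.0117, 0.0147]), -89.4)] [ 0.51840276 -0.32226951  0.12862627]
bar [(array([0.4269, 0.3966]), array([0.0146, 0.0698]), -78.1)]
rock [(array([0.4875, 0.3355]), array([0.0325, 0.0339]), -50.4), (array([0.5067, 0.3125]), array([0.0128, 0.0282]), 45.8), (array([0.5168, 0.2998]), array([0.0107, 0.0283]), 45.8)]
toolbox [ 0.78372799 -0.20217868  0.05028657]
```

>>> step_arm --increments '[[[2.5,-4.1,0.6],[0,0,-7.6]],[[2.5,-4.1,0.6],[0,0,-7.6]],[[2.5,-4.1,0.6],[0,0,-7.6]],[[2.5,-4.1,0.6],[0,0,-7.6]],[[2.5,-4.1,0.6],[0,0,-7.6]],[[2.5,-4.1,0.6],[0,0,-7.6]],[[2.5,-4.1,0.6],[0,0,-7.6]],[[2.5,-4.1,0.6],[0,0,-7.6]],[[2.5,-4.1,0.6],[0,0,-7.6]],[[2.5,-4.1,0.6],[0,0,-7.6]]]' --fingers 1 --grip_force 20

```text
clock: 1.1
tool_pos: [0.4013, 0.1947, 0.299]
eef_rot: [0.709, 0.705, -0.0, -0.0]
contact_force: [0.3, -0.5, -0.1]
opening: 1.001
finger_force: 0.0
```

>>> step_arm --increments '[[[2.5,-4.1,0.6],[0,0,0]],[[2.5,-4.1,0.6],[0,0,0]],[[2.5,-4.1,0.6],[0,0,0]],[[2.5,-4.1,0.6],[0,0,0]],[[0,0,0],[0,0,0]],[[0,0,0],[0,0,0]],[[0,0,0],[0,0,0]],[[0,0,0],[0,0,0]],[[0,0,0],[0,0,0]],[[0,0,0],[0,0,0]]]'

```text
clock: 2.1
tool_pos: [0.5005, 0.0335, 0.3227]
eef_rot: [0.706, 0.708, -0.0, -0.0]
contact_force: [-0.0, 0.5, -0.2]
opening: 1.002
finger_force: 0.0
```

Run:
```python
from h import *
p,d,c=snap('wrist','w1.png'); np.save('w1.npy',cloud(c,d)); np.savez('w1c.npz',**{k:np.array(v) for k,v in c.items()})
s=r.get_state(); print(s['clock'],s['tool_pos'],s['eef_rot'],s['q']); R=np.array(c['R']); print(R.round(3),-R.T@c['t'],c['fov_y'])
for X in [(.615,0,.02),(.497,.094,.0175)]: print(proj(c,X))
```

```text
2.15 [0.50062199 0.03323863 0.32275874] [ 7.06431234e-01  7.07781679e-01  4.59073164e-05 -6.71718260e-05] [-0.2859284   0.4235727   0.19244756  1.82548479 -0.10057771  0.90195262
 -0.04571698]
[[ 1.     0.003  0.   ]
 [ 0.003 -0.967  0.253]
 [ 0.001 -0.253 -0.967]] [0.50066652 0.09840071 0.46844432] 64.86262683123351
(np.float64(332.42062332671276), np.float64(178.35196451784918))
(np.float64(254.75499971546603), np.float64(114.29759907083776))
```

View pics/w1.png

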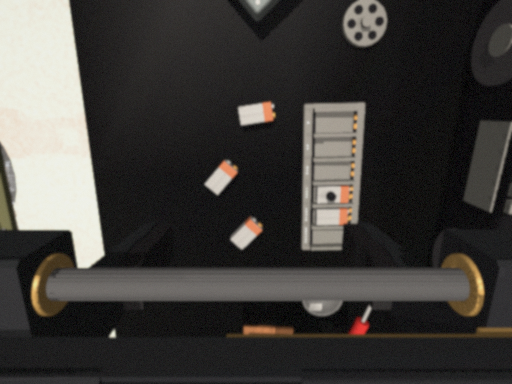

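The wrist view is clear. The dock spans (304–365, 103–250), with the copper ends toward +x. The batteries are at (256,114), (221,177) and (246,234), the reference knob at (331,196) and the stored battery at (332,217).

```bash
cat >> h.py <<'E'
def loose(c,p,guess=None):
    """bright/orange blobs lying on dark mat -> centre, size, terminal yaw"""
    hsv=cv2.cvtColor(p,cv2.COLOR_RGB2HSV); res=[]
    m=(hsv[...,2]>100).astype(np.uint8); o=(hsv[...,1]>110)&(hsv[...,2]>120)
    for k in cv2.findContours(m,0,1)[0]:
        if not 100<cv2.contourArea(k)<8000: continue
        P=np.array([ray(c,u,v,.0165)[:2] for u,v in k[:,0]]); ce,wh,a=pca_rect(P)
        if not(.023<wh[0]<.034 and .046<wh[1]<.06): continue
        kk=np.zeros_like(m); cv2.drawContours(kk,[k],-1,1,-1); v,u=np.nonzero(o&(kk>0))
        if len(u)<5: continue
        O=ray(c,u.mean(),v.mean(),.0165)[:2]-ce
        if O@[np.cos(np.radians(a)),np.sin(np.radians(a))]<0: a=(a+360)%360-180
        res.append((ce,wh,round(a,1)))
    return res
E
python3 - <<'E'
from h import *
c=np.load('w1c.npz'); p=cv2.imread('pics/w1.png')[...,::-1].copy()
for b in loose(c,p): print(b)
for q in [(304,103),(365,103),(302,249)]: print(ray(c,*q,.022))
print('knob',ray(c,331,196,.0375))
g=p.max(2)[100:252,295:370]; m=np.zeros((384,512),bool); m[98:225,298:370]=p.max(2)[98:225,298:370]>70
print(blobs(c,m,.022,1000))
m=np.zeros((384,512),bool); hsv=cv2.cvtColor(p,cv2.COLOR_RGB2HSV)
a=(hsv[...,2]<60); a[:182]=a[210:]=0; a[:,:320]=a[:,342:]=0; v,u=np.nonzero(a); print('knobpx',u.mean(),v.mean(),ray(c,u.mean(),v.mean(),.036))
E
```

```text
(array([ 0.4839, -0.091 ]), array([0.0294, 0.0547]), 46.6)
(array([0.4459, 0.0016]), array([0.0289, 0.0546]), 48.7)
(array([0.4994, 0.096 ]), array([0.0288, 0.0532]), 8.4)
[0.56695692 0.10979184 0.022     ]
[0.65358098 0.1100241  0.022     ]
[ 0.57316364 -0.11597652  0.022     ]
knob [ 0.6101866  -0.02291348  0.0375    ]
[(array([0.6123, 0.0188]), array([0.0891, 0.1848]), -88.6)]
knobpx 330.52777777777777 196.05555555555554 [ 0.60987121 -0.0234234   0.036     ]
```

>>> step_arm --increments '[[[0,1.0,-3.3],[0,0,1.4]],[[0,1.0,-3.3],[0,0,1.4]],[[0,1.0,-3.3],[0,0,1.4]],[[0,1.0,-3.3],[0,0,1.4]],[[0,1.0,-3.3],[0,0,1.4]],[[-0.1,1.3,-3.3],[0,0,1.3]],[[0,0,0],[0,0,0]],[[0,0,0],[0,0,0]],[[0,0,0],[0,0,0]],[[0,0,0],[0,0,0]]]'

```text
clock: 3.15
tool_pos: [0.501, 0.0949, 0.1264]
eef_rot: [0.654, 0.756, 0.001, 0.001]
contact_force: [-0.1, 0.5, -0.5]
opening: 0.997
finger_force: 0.0
```

Run:
```python
from h import *
p,d,c=snap('wrist','w2.png'); s=r.get_state(); print(s['tool_pos'])
for b in loose(c,p): print(b)
print(proj(c,s['tool_pos']))
```

```text
[0.50089331 0.09500353 0.12626559]
(array([0.499, 0.097]), array([0.0305, 0.0534]), 8.2)
(np.float64(256.4182231257561), np.float64(239.54196700978667))
```

View pics/w2.png

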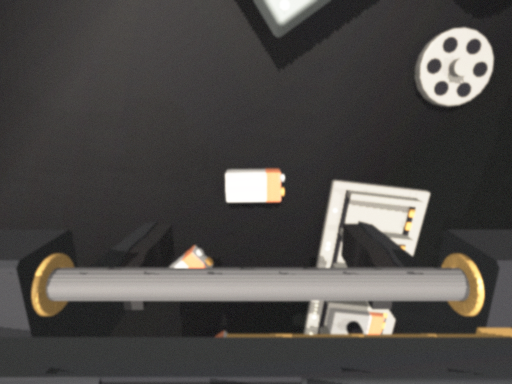

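The battery sits at (254,186), square to the tool. I'll descend and grip it.

>>> step_arm --increments '[[[-0.2,0.1,-3.0],[0,0,0]],[[0,0.1,-3.0],[0,0,0]],[[0,0,-3.0],[0,0,0]],[[0,0,-2.0],[0,0,0]],[[0,0,-1.0],[0,0,0]],[[0,0,0],[0,0,0]],[[0,0,0],[0,0,0]],[[0,0,0],[0,0,0]],[[0,0,0],[0,0,0]],[[0,0,0],[0,0,0]]]'

```text
clock: 4.2
tool_pos: [0.4983, 0.0977, 0.0054]
eef_rot: [0.654, 0.757, 0.001, 0.0]
contact_force: [-0.3, -0.0, 0.1]
opening: 1.001
finger_force: 0.0
```

>>> step_arm --increments '[[[0,0,0],[0,0,0]],[[0,0,0],[0,0,0]],[[0,0,0],[0,0,0]],[[0,0,0],[0,0,0]],[[0,0,0],[0,0,0]],[[0,0,0],[0,0,0]],[[0,0,2.0],[0,0,0]],[[0,0,3.0],[0,0,0]],[[0,0,3.0],[0,0,0]],[[0,0,0],[0,0,0]]]' --fingers 0 --grip_force 20

```text
clock: 5.2
tool_pos: [0.4997, 0.0978, 0.0876]
eef_rot: [0.654, 0.757, 0.002, 0.002]
contact_force: [1.0, 0.2, -0.3]
opening: 0.577
finger_force: 20.0
```

>>> step_arm --increments '[[[3.0,-0.4,0],[0,0,-2.3]],[[3.0,-0.4,0],[0,0,-2.3]],[[3.0,-0.4,0],[0,0,-2.3]],[[2.0,-0.2,-1],[0,0,0]],[[0,0,-1],[0,0,0]],[[0,0,0],[0,0,0]],[[0,0,0],[0,0,0]],[[0,0,0],[0,0,0]],[[0,0,0],[0,0,0]],[[0,0,0],[0,0,0]]]'

```text
clock: 6.2
tool_pos: [0.6077, 0.0837, 0.0652]
eef_rot: [0.698, 0.716, 0.0, 0.0]
contact_force: [0.5, -0.1, 0.1]
opening: 0.578
finger_force: 20.0
```

Run:
```python
from h import *
p,d,c=snap('wrist','w3.png'); s=r.get_state(); print(s['tool_pos'],s['eef_rot'])
np.save('w3.npy',cloud(c,d)); np.savez('w3c.npz',**{k:np.array(v) for k,v in c.items()})
```

```text
[0.60781863 0.08369097 0.06514237] [6.98143083e-01 7.15958217e-01 2.32071252e-04 1.15781413e-04]
```

View pics/w3.png

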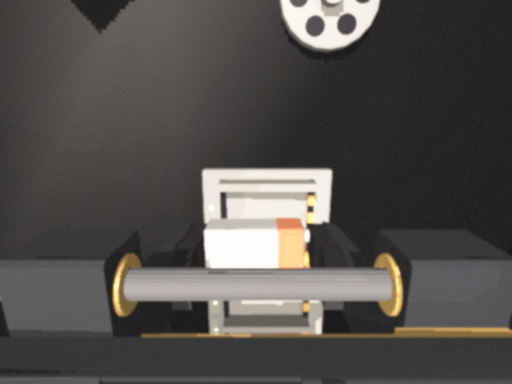

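The battery is held at about (257,243). The dock's +y end runs from (202,169) to (332,169).

Run:
```python
from h import *
c=np.load('w3c.npz'); W=np.load('w3.npy'); p=cv2.imread('pics/w3.png')
g=p.max(2).astype(int)
print('col267',[int(x) for x in g[160:225,267]]); print('depthz',W[160:225:3,267,2].round(3))
row=g[176]; u=np.nonzero(row>90)[0]; u=u[(u>150)&(u<380)]; print('edges',u.min(),u.max())
for q in [(u.min(),176),(u.max(),176)]: print(ray(c,*q,.022))
for v in (168,181,192): print(v,ray(c,267,v,.022),ray(c,267,v,.008))
for q in [(206,232),(307,232),(257,219),(257,229)]: print('bat',q,ray(c,*q,.065+.0125), W[q[1]+3,q[0]])
```

```text
col267 [45, 46, 41, 46, 42, 45, 48, 76, 128, 182, 221, 238, 244, 246, 246, 245, 244, 240, 230, 207, 171, 159, 164, 190, 226, 241, 244, 244, 245, 245, 242, 229, 206, 188, 183, 187, 185, 188, 199, 224, 240, 245, 246, 246, 245, 246, 245, 245, 246, 245, 246, 245, 246, 246, 246, 245, 244, 240, 225, 211, 200, 197, 199, 195, 199]
depthz [0.001 0.002 0.001 0.005 0.006 0.007 0.008 0.012 0.022 0.021 0.022 0.007
 0.008 0.009 0.008 0.008 0.008 0.009 0.007 0.007 0.065 0.068]
edges 201 332
[0.57149447 0.10767297 0.022     ]
[0.65509258 0.10979647 0.022     ]
168 [0.61343179 0.11391906 0.022     ] [0.613962   0.11134711 0.008     ]
181 [0.6137161 0.1054713 0.022    ] [0.61426738 0.10227327 0.008     ]
192 [0.61396167 0.0981745  0.022     ] [0.61453116 0.09443568 0.008     ]
bat (206, 232) [0.58349519 0.092671   0.0775    ] [0.58360592 0.09148869 0.07830309]
bat (307, 232) [0.63129851 0.09387833 0.0775    ] [0.63236673 0.09018997 0.07237231]
bat (257, 219) [0.60746558 0.09980314 0.0775    ] [0.60759723 0.09445525 0.06727546]
bat (257, 229) [0.60759206 0.09479925 0.0775    ] [0.6076327  0.09318832 0.07727764]
```

>>> step_arm --increments '[[[0.3,0.1,0],[0,0,0]],[[0.35,0.05,0],[0,0,0]],[[0,0,0],[0,0,0]],[[0,0,-1.5],[0,0,0]],[[0,0,-1.0],[0,0,0]],[[0,0,-1.0],[0,0,0]],[[0,0,-0.7],[0,0,0]],[[0,0,-0.5],[0,0,0]],[[0,0,-0.3],[0,0,0]],[[0,0,0],[0,0,0]]]'

```text
clock: 7.25
tool_pos: [0.6142, 0.085, 0.0144]
eef_rot: [0.698, 0.716, -0.0, -0.0]
contact_force: [0.5, 0.0, 0.1]
opening: 0.576
finger_force: 20.0
```

No contact force, so it went in cleanly. I'll release, rise and head for battery B.

>>> step_arm --increments '[[[0,0,-0.1],[0,0,0]],[[0,0,0],[0,0,0]],[[0,0,0],[0,0,0]],[[0,0,0],[0,0,0]],[[0,0,1.5],[0,0,0]],[[0,0,3.0],[0,0,0]],[[0,0,3.0],[0,0,0]],[[0,0,3.0],[0,0,0]],[[0,0,2.0],[0,0,0]],[[0,0,0],[0,0,0]]]' --fingers 0.78

```text
clock: 8.25
tool_pos: [0.6167, 0.0852, 0.1429]
eef_rot: [0.698, 0.716, 0.003, 0.002]
contact_force: [0.5, 0.3, -0.0]
opening: 0.784
finger_force: 0.0
```

>>> step_arm --increments '[[[-2.1,-1.0,0],[0,0,5.9]],[[-2.1,-1.0,0],[0,0,5.9]],[[-2.1,-1.0,0],[0,0,5.9]],[[-2.1,-1.0,0],[0,0,5.9]],[[-2.1,-1.0,0],[0,0,5.9]],[[-2.1,-1.0,0],[0,0,5.9]],[[-2.1,-1.0,0],[0,0,5.9]],[[-2.1,-1.0,0],[0,0,5.9]],[[0,0,0],[0,0,0]],[[0,0,0],[0,0,0]]]' --fingers 1

```text
clock: 9.25
tool_pos: [0.4469, 0.0052, 0.1388]
eef_rot: [0.354, 0.935, 0.0, 0.0]
contact_force: [1.2, 1.1, -0.4]
opening: 1.0
finger_force: 0.0
```

```bash
cat > look.py <<'E'
from h import *
import sys
p,d,c=snap('wrist',sys.argv[1]); s=r.get_state(); e=s['eef_rot']
print(s['clock'],np.round(s['tool_pos'],4),'yaw',2*np.degrees(np.arctan2(e[1],e[0]))-90)
for b in loose(c,p): print(b)
n=sys.argv[1][:-4]; np.save(n+'.npy',cloud(c,d)); np.savez(n+'c.npz',**{k:np.array(v) for k,v in c.items()})
E
python3 look.py w4.png
```

```text
9.3 [0.4477 0.0056 0.1388] yaw 48.54974307147856
(array([0.4444, 0.0017]), array([0.031 , 0.0531]), 48.5)
```

>>> step_arm --increments '[[[-0.25,-0.45,-3.0],[0,0,0]],[[0,0,-3.0],[0,0,0]],[[0,0,-3.0],[0,0,0]],[[0,0,-3.0],[0,0,0]],[[0,0,-1.3],[0,0,0]],[[0,0,0],[0,0,0]],[[0,0,0],[0,0,0]],[[0,0,0],[0,0,0]],[[0,0,0],[0,0,0]],[[0,0,0],[0,0,0]]]'

```text
clock: 10.3
tool_pos: [0.4484, -0.0003, 0.0285]
eef_rot: [0.353, 0.936, -0.002, -0.003]
contact_force: [0.2, 0.5, 0.2]
opening: 1.0
finger_force: 0.0
```

>>> step_arm --increments '[[[0,0,0],[0,0,0]],[[0,0,0],[0,0,0]],[[0,0,0],[0,0,0]],[[0,0,0],[0,0,0]],[[0,0,0],[0,0,0]],[[0,0,0],[0,0,0]],[[0,0,2.0],[0,0,0]],[[0,0,3.0],[0,0,0]],[[0,0,3.0],[0,0,0]],[[0,0,0],[0,0,0]]]' --fingers 0 --grip_force 20

```text
clock: 11.3
tool_pos: [0.4496, -0.0004, 0.1107]
eef_rot: [0.354, 0.935, -0.001, -0.001]
contact_force: [0.7, 1.0, -0.4]
opening: 0.116
finger_force: 0.0
```

Some of those rows fell short, so the fingers closed above the battery. I'll look again and redo it with smaller rows.

>>> step_arm --increments '[[[0,0,0],[0,0,0]],[[0,0,0],[0,0,0]],[[0,0,0],[0,0,0]],[[0,0,0],[0,0,0]],[[0,0,0],[0,0,0]],[[0,0,0],[0,0,0]],[[0,0,0],[0,0,0]],[[0,0,0],[0,0,0]],[[0,0,0],[0,0,0]],[[0,0,0],[0,0,0]]]' --fingers 1

```text
clock: 12.3
tool_pos: [0.4481, -0.0004, 0.108]
eef_rot: [0.353, 0.936, -0.003, -0.003]
contact_force: [0.2, -0.1, -0.5]
opening: 0.989
finger_force: 0.0
```

```bash
python3 look.py w5.png
```

```text
12.35 [ 4.481e-01 -3.000e-04  1.081e-01] yaw 48.6422980023373
(array([0.4446, 0.0011]), array([0.0318, 0.0537]), 48.7)
```

>>> step_arm --increments '[[[-0.15,0.05,-1.3],[0,0,0]],[[-0.15,0,-1.3],[0,0,0]],[[0,0,-1.3],[0,0,0]],[[0,0,-1.3],[0,0,0]],[[0,0,-1.3],[0,0,0]],[[0,0,-1.3],[0,0,0]],[[0,0,-1.3],[0,0,0]],[[0,0,-1.1],[0,0,0]],[[0,0,0],[0,0,0]],[[0,0,0],[0,0,0]]]'

```text
clock: 13.35
tool_pos: [0.4467, -0.0003, 0.0175]
eef_rot: [0.353, 0.936, -0.004, -0.005]
contact_force: [-0.9, 1.1, 0.8]
opening: 1.002
finger_force: 0.0
```

Run:
```python
from h import *
s=r.get_state(); print(s['q'].round(3) if hasattr(s['q'],'round') else s['q'],s['tool_pos'])
```

```text
[-0.075  0.918 -0.047  2.221  1.187  0.043 -0.442] [ 4.46697253e-01 -2.63049485e-04  1.74666938e-02]
```

>>> step_arm --increments '[[[0,0,-0.4],[0,0,0]],[[0,0,-0.4],[0,0,0]],[[0,0,-0.4],[0,0,0]],[[0,0,0],[0,0,0]],[[0,0,0],[0,0,0]],[[0,0,0],[0,0,0]],[[0,0,0],[0,0,0]],[[0,0,0],[0,0,0]],[[0,0,0],[0,0,0]],[[0,0,0],[0,0,0]]]'

```text
clock: 14.35
tool_pos: [0.4467, -0.0002, 0.0054]
eef_rot: [0.353, 0.936, -0.004, -0.005]
contact_force: [-0.5, 0.6, 0.2]
opening: 1.001
finger_force: 0.0
```

>>> step_arm --increments '[[[0,0,0],[0,0,0]],[[0,0,0],[0,0,0]],[[0,0,0],[0,0,0]],[[0,0,0],[0,0,0]],[[0,0,0],[0,0,0]],[[0,0,0],[0,0,0]],[[0,0,0],[0,0,0]],[[0,0,1],[0,0,0]],[[0,0,1],[0,0,0]],[[0,0,1],[0,0,0]]]' --fingers 0 --grip_force 20

```text
clock: 15.35
tool_pos: [0.4459, -0.0005, 0.0338]
eef_rot: [0.353, 0.936, -0.005, -0.006]
contact_force: [0.7, -0.5, -0.8]
opening: 0.583
finger_force: 20.0
```

>>> step_arm --increments '[[[1.0,0.5,2.0],[0,0,0]],[[2.0,0.5,1.5],[0,0,-5.2]],[[2.0,0.5,1.0],[0,0,-5.2]],[[2.0,0.5,0],[0,0,-5.2]],[[2.0,0.5,0],[0,0,-5.2]],[[2.0,0.5,0],[0,0,-5.2]],[[2.0,0.5,0],[0,0,-5.2]],[[2.0,0.5,0],[0,0,-5.2]],[[1.0,0.5,0],[0,0,-5.2]],[[0.8,0.3,0],[0,0,-5.5]]]'

```text
clock: 16.35
tool_pos: [0.6146, 0.0479, 0.0782]
eef_rot: [0.699, 0.715, -0.002, -0.007]
contact_force: [-1.4, 0.2, -0.8]
opening: 0.581
finger_force: 20.0
```

>>> step_arm --increments '[[[0,0,-0.5],[0,0,0]],[[0,0,-0.5],[0,0,0]],[[0,0,0],[0,0,0]],[[0,0,0],[0,0,0]],[[0,0,0],[0,0,0]],[[0,0,0],[0,0,0]],[[0,0,0],[0,0,0]],[[0,0,0],[0,0,0]],[[0,0,0],[0,0,0]],[[0,0,0],[0,0,0]]]'

```text
clock: 17.35
tool_pos: [0.6142, 0.0476, 0.0686]
eef_rot: [0.697, 0.717, -0.002, -0.007]
contact_force: [-0.0, 0.3, -0.1]
opening: 0.583
finger_force: 20.0
```

```bash
python3 look.py w6.png; python3 -c "
from h import *
print(r.get_state()['eef_rot'])"
```

```text
17.4 [0.6142 0.0476 0.0686] yaw 1.558743402285188
[ 0.69740483  0.71664071 -0.00181782 -0.00702081]
```

View pics/w6.png

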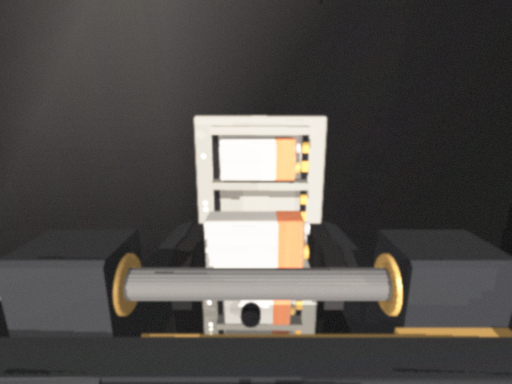

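Battery A sits well in bay 1 at (257,160). Battery B is held at (254,243), the knob is at (250,315), and bays 2 and 3 are open.

Run:
```python
from h import *
W=np.load('w6.npy'); c=np.load('w6c.npz'); p=cv2.imread('pics/w6.png')
z=W[...,2]
A=(z>.0235)&(z<.028); A[:130]=0; A[190:]=0; A[:,:205]=0; A[:,305:]=0
print('A',blobs(c,A,.0255,300))
print('walls', [(v,W[v,240].round(4)) for v in range(124,236,4)])
H=(z>.078)&(z<.085)&(p.max(2)>100); H[262:]=0; v,u=np.nonzero(H); print('held',W[H][:,0].min(),W[H][:,0].max(),W[H][:,1].max(),np.median(W[H][:,2]), v.min())
for q in [(205,245),(303,245)]: print(ray(c,*q,.0817))
print([int(x) for x in p[204:240,250].max(1)])
print([int(x) for x in p[180:215,255].max(1)])
```

```text
A [(array([0.6132, 0.0831]), array([0.026, 0.048]), 1.7)]
walls [(124, array([0.6007, 0.1042, 0.0083])), (128, array([0.6016, 0.1022, 0.0214])), (132, array([0.6017, 0.0999, 0.0231])), (136, array([0.6008, 0.0963, 0.0078])), (140, array([0.6018, 0.0949, 0.0233])), (144, array([0.602 , 0.0927, 0.0257])), (148, array([0.602 , 0.0902, 0.0252])), (152, array([0.6021, 0.0877, 0.0259])), (156, array([0.6021, 0.0851, 0.0247])), (160, array([0.6021, 0.0825, 0.0242])), (164, array([0.6021, 0.08  , 0.0247])), (168, array([0.6021, 0.0773, 0.0243])), (172, array([0.6022, 0.0748, 0.0246])), (176, array([0.6022, 0.0722, 0.0249])), (180, array([0.6023, 0.0696, 0.0248])), (184, array([0.6021, 0.0661, 0.0214])), (188, array([0.6022, 0.0636, 0.0222])), (192, array([0.6012, 0.057 , 0.0072])), (196, array([0.6013, 0.054 , 0.007 ])), (200, array([0.6014, 0.0515, 0.0085])), (204, array([0.6014, 0.0482, 0.0076])), (208, array([0.6014, 0.0451, 0.0073])), (212, array([0.6052, 0.0618, 0.0662])), (216, array([0.6056, 0.0619, 0.0729])), (220, array([0.606 , 0.0616, 0.0777])), (224, array([0.6061, 0.0603, 0.0798])), (228, array([0.6062, 0.0586, 0.0804])), (232, array([0.6062, 0.0566, 0.0805]))]
held 0.5881347571897532 0.6402329790850508 0.06320566309923123 0.08029851628224957 219
[0.5896605  0.04986286 0.0817    ]
[0.63633466 0.05140565 0.0817    ]
[243, 243, 243, 242, 242, 241, 234, 219, 197, 191, 188, 188, 192, 190, 190, 198, 218, 239, 251, 253, 253, 251, 250, 252, 253, 254, 253, 253, 253, 253, 253, 253, 254, 254, 254, 254]
[215, 162, 172, 217, 231, 234, 235, 235, 233, 224, 208, 187, 180, 179, 178, 192, 220, 236, 242, 243, 242, 243, 244, 243, 243, 242, 243, 243, 242, 241, 233, 219, 199, 187, 188]
```

>>> step_arm --increments '[[[0.1,-0.1,0],[-0.4,-0.7,0]],[[0,0,0],[0,0,0]],[[0,0,-1.0],[0,0,0]],[[0,0,-1.0],[0,0,0]],[[0,0,-1.0],[0,0,0]],[[0,0,-1.0],[0,0,0]],[[0,0,-0.7],[0,0,0]],[[0,0,-0.5],[0,0,0]],[[0,0,-0.25],[0,0,0]],[[0,0,0],[0,0,0]]]'

```text
clock: 18.4
tool_pos: [0.6153, 0.0467, 0.0141]
eef_rot: [0.697, 0.717, -0.0, -0.0]
contact_force: [0.1, 0.7, -0.1]
opening: 0.585
finger_force: 20.0
```

>>> step_arm --increments '[[[0,0,0],[0,0,0]],[[0,0,0],[0,0,0]],[[0,0,0],[0,0,0]],[[0,0,0],[0,0,0]],[[0,0,1.5],[0,0,0]],[[0,0,2.0],[0,0,0]],[[0,0,2.0],[0,0,0]],[[0,0,2.0],[0,0,0]],[[0,0,2.0],[0,0,0]],[[0,0,2.0],[0,0,0]]]' --fingers 0.78

```text
clock: 19.4
tool_pos: [0.6153, 0.0466, 0.1311]
eef_rot: [0.697, 0.717, 0.0, 0.0]
contact_force: [-0.0, 0.7, 0.6]
opening: 0.779
finger_force: 0.0
```

>>> step_arm --increments '[[[-1.3,-1.4,0],[0,0,4.5]],[[-1.3,-1.4,0],[0,0,4.5]],[[-1.3,-1.4,0],[0,0,4.5]],[[-1.3,-1.4,0],[0,0,4.5]],[[-1.3,-1.4,0],[0,0,4.5]],[[-1.3,-1.4,0],[0,0,4.5]],[[-1.3,-1.4,0],[0,0,4.5]],[[-1.3,-1.4,0],[0,0,4.5]],[[-1.3,-1.4,0],[0,0,4.5]],[[-1.3,-1.4,0],[0,0,4.5]]]' --fingers 1

```text
clock: 20.4
tool_pos: [0.485, -0.0942, 0.1302]
eef_rot: [0.369, 0.93, -0.0, 0.001]
contact_force: [0.5, -0.6, -0.6]
opening: 0.998
finger_force: 0.0
```

>>> step_arm --increments '[[[0,0,-0.5],[0,0,0]],[[0,0,-0.5],[0,0,0]],[[0,0,0],[0,0,0]],[[0,0,0],[0,0,0]],[[0,0,0],[0,0,0]],[[0,0,0],[0,0,0]],[[0,0,0],[0,0,0]],[[0,0,0],[0,0,0]],[[0,0,0],[0,0,0]],[[0,0,0],[0,0,0]]]'

```text
clock: 21.4
tool_pos: [0.4852, -0.0935, 0.1191]
eef_rot: [0.37, 0.929, -0.0, -0.0]
contact_force: [-0.2, -0.4, 0.2]
opening: 0.998
finger_force: 0.0
```

```bash
python3 look.py w7.png; python3 -c "
from h import *
s=r.get_state();print(s['eef_rot'],s['q'])"
```

```text
21.45 [ 0.4852 -0.0935  0.1191] yaw 46.55137765005409
(array([ 0.4828, -0.0922]), array([0.0306, 0.0529]), 46.6)
[ 3.70140954e-01  9.28975574e-01 -1.69624124e-04 -1.69176579e-04] [ 0.46741817  0.78584048 -0.6124225   2.04654169  0.84151127  0.57712084
  0.06551324]
```

>>> step_arm --increments '[[[-0.15,0.05,-1.5],[0,0,0]],[[0,0,-1.5],[0,0,0]],[[0,0,-1.5],[0,0,0]],[[0,0,-1.5],[0,0,0]],[[0,0,-1.5],[0,0,0]],[[0,0,-1.5],[0,0,0]],[[0,0,-1.5],[0,0,0]],[[0,0,-0.85],[0,0,0]],[[0,0,0],[0,0,0]],[[0,0,0],[0,0,0]]]'

```text
clock: 22.45
tool_pos: [0.4838, -0.0929, 0.0058]
eef_rot: [0.37, 0.929, -0.0, -0.0]
contact_force: [-0.5, 0.6, 0.6]
opening: 1.005
finger_force: 0.0
```

>>> step_arm --increments '[[[0,0,0],[0,0,0]],[[0,0,0],[0,0,0]],[[0,0,0],[0,0,0]],[[0,0,0],[0,0,0]],[[0,0,0],[0,0,0]],[[0,0,0],[0,0,0]],[[0,0,1.5],[0,0,0]],[[0,0,2],[0,0,0]],[[0,0,2],[0,0,0]],[[0,0,2],[0,0,0]]]' --fingers 0 --grip_force 20

```text
clock: 23.45
tool_pos: [0.4834, -0.093, 0.0812]
eef_rot: [0.37, 0.929, -0.0, -0.001]
contact_force: [0.1, 0.4, -1.1]
opening: 0.582
finger_force: 20.0
```

>>> step_arm --increments '[[[1.3,1.05,0],[0,0,-4.5]],[[1.3,1.05,0],[0,0,-4.5]],[[1.3,1.05,0],[0,0,-4.5]],[[1.3,1.05,0],[0,0,-4.5]],[[1.3,1.05,0],[0,0,-4.5]],[[1.3,1.05,0],[0,0,-4.5]],[[1.3,1.05,0],[0,0,-4.5]],[[1.3,1.05,0],[0,0,-4.5]],[[1.3,1.05,0],[0,0,-4.5]],[[1.5,1.0,0],[0,0,-4.5]]]'

```text
clock: 24.45
tool_pos: [0.6155, 0.012, 0.0803]
eef_rot: [0.698, 0.716, -0.001, -0.001]
contact_force: [-0.4, -0.6, -0.4]
opening: 0.577
finger_force: 20.0
```

>>> step_arm --increments '[[[0,0,-0.5],[0,0,0]],[[0,0,-0.5],[0,0,0]],[[0,0,0],[0,0,0]],[[0,0,0],[0,0,0]],[[0,0,0],[0,0,0]],[[0,0,0],[0,0,0]],[[0,0,0],[0,0,0]],[[0,0,0],[0,0,0]],[[0,0,0],[0,0,0]],[[0,0,0],[0,0,0]]]'

```text
clock: 25.45
tool_pos: [0.6157, 0.0116, 0.0706]
eef_rot: [0.697, 0.717, -0.0, -0.0]
contact_force: [-0.8, -0.7, 0.2]
opening: 0.58
finger_force: 20.0
```

```bash
python3 look.py w8.png
cat > held.py <<'E'
from h import *
import sys
n=sys.argv[1]; W=np.load(n+'.npy'); c=np.load(n+'c.npz'); p=cv2.imread('pics/'+n+'.png'); s=r.get_state(); T=s['tool_pos'][2]
z=W[...,2]; H=(z>T+.006)&(z<T+.017)&(p.max(2)>100); H[262:]=0; H[:,:170]=0; H[:,340:]=0
print('held x',np.percentile(W[H][:,0],[1,99]),'y near edge',np.percentile(W[H][:,1],98),'z',np.median(z[H]),s['eef_rot'],s['opening'])
print('prof y,z', [tuple(W[v,250,1:].round(4)) for v in range(100,222,3)])
A=(z>.0235)&(z<.029); A[190:]=0; A[:,:195]=0; A[:,312:]=0
print('stored',blobs(c,A,.0255,200))
E
python3 held.py w8
```

```text
25.5 [0.6157 0.0116 0.0706] yaw 1.5541506380612162
held x [0.59081762 0.64024768] y near edge 0.025603278112400787 z 0.08197236266009969 [ 6.97451876e-01  7.16631592e-01 -2.87377101e-05 -2.02945497e-04] 0.5787932330811786
prof y,z [(np.float64(0.0828), np.float64(0.026)), (np.float64(0.0811), np.float64(0.0251)), (np.float64(0.0794), np.float64(0.025)), (np.float64(0.0776), np.float64(0.0254)), (np.float64(0.0758), np.float64(0.025)), (np.float64(0.074), np.float64(0.0245)), (np.float64(0.0723), np.float64(0.0248)), (np.float64(0.0705), np.float64(0.025)), (np.float64(0.068), np.float64(0.0094)), (np.float64(0.0667), np.float64(0.0223)), (np.float64(0.0648), np.float64(0.022)), (np.float64(0.0629), np.float64(0.0219)), (np.float64(0.061), np.float64(0.0206)), (np.float64(0.0595), np.float64(0.0252)), (np.float64(0.0577), np.float64(0.0259)), (np.float64(0.0558), np.float64(0.0254)), (np.float64(0.0539), np.float64(0.0254)), (np.float64(0.052), np.float64(0.0253)), (np.float64(0.05), np.float64(0.0249)), (np.float64(0.0481), np.float64(0.0247)), (np.float64(0.0464), np.float64(0.026))
[... 252 characters left out ...]
(np.float64(0.0316), np.float64(0.0213)), (np.float64(0.0297), np.float64(0.0217)), (np.float64(0.0276), np.float64(0.0217)), (np.float64(0.022), np.float64(0.0082)), (np.float64(0.0196), np.float64(0.0073)), (np.float64(nan), np.float64(nan)), (np.float64(0.0154), np.float64(0.0083)), (np.float64(0.0131), np.float64(0.008)), (np.float64(0.0107), np.float64(0.0079)), (np.float64(0.0084), np.float64(0.0076)), (np.float64(0.006), np.float64(0.0074)), (np.float64(0.0249), np.float64(0.0684)), (np.float64(0.0251), np.float64(0.0734)), (np.float64(0.0244), np.float64(0.0759))]
stored [(array([0.6142, 0.0484]), array([0.0261, 0.0479]), 1.6), (array([0.6133, 0.0824]), array([0.0262, 0.048 ]), 1.6)]
```

>>> step_arm --increments '[[[0.05,0,0],[0,0,0]],[[0,0,0],[0,0,0]],[[0,0,-1.0],[0,0,0]],[[0,0,-1.0],[0,0,0]],[[0,0,-1.0],[0,0,0]],[[0,0,-1.0],[0,0,0]],[[0,0,-0.7],[0,0,0]],[[0,0,-0.5],[0,0,0]],[[0,0,-0.4],[0,0,0]],[[0,0,0],[0,0,0]]]'

```text
clock: 26.5
tool_pos: [0.6162, 0.0116, 0.0143]
eef_rot: [0.697, 0.717, -0.0, -0.0]
contact_force: [0.6, -0.2, -0.6]
opening: 0.578
finger_force: 20.0
```

>>> step_arm --increments '[[[0,0,0],[0,0,0]],[[0,0,0],[0,0,0]],[[0,0,0],[0,0,0]],[[0,0,0],[0,0,0]],[[0,0,1.5],[0,0,0]],[[0,0,2.0],[0,0,0]],[[0,0,2.0],[0,0,0]],[[0,0,2.0],[0,0,0]],[[0,0,2.0],[0,0,0]],[[0,0,2.0],[0,0,0]]]' --fingers 0.78

```text
clock: 27.5
tool_pos: [0.6163, 0.0116, 0.1316]
eef_rot: [0.697, 0.717, 0.0, 0.0]
contact_force: [1.1, -0.1, 0.1]
opening: 0.78
finger_force: 0.0
```

>>> step_arm --increments '[[[-1.8,-1.9,0],[0,0,-2]],[[-1.8,-1.9,0],[0,0,-2]],[[-1.8,-1.9,0],[0,0,-2]],[[-1.8,-1.9,0],[0,0,-2]],[[-1.8,-1.9,0],[0,0,-2]],[[-1.8,-1.9,0],[0,0,-2]],[[-1.8,-1.9,0],[0,0,-2]],[[-1.8,-1.9,0],[0,0,-2]],[[-1.8,-1.9,0],[0,0,-2]],[[-1.8,-1.9,0],[0,0,-2]]]' --fingers 1

```text
clock: 28.5
tool_pos: [0.4359, -0.1792, 0.1306]
eef_rot: [0.812, 0.584, 0.0, 0.0]
contact_force: [-0.2, -0.8, 0.1]
opening: 0.997
finger_force: 0.0
```

>>> step_arm --increments '[[[0,0,-0.5],[0,0,0]],[[0,0,-0.5],[0,0,0]],[[0,0,0],[0,0,0]],[[0,0,0],[0,0,0]],[[0,0,0],[0,0,0]],[[0,0,0],[0,0,0]],[[0,0,0],[0,0,0]],[[0,0,0],[0,0,0]],[[0,0,0],[0,0,0]],[[0,0,0],[0,0,0]]]'

```text
clock: 29.5
tool_pos: [0.4362, -0.1785, 0.1196]
eef_rot: [0.811, 0.585, -0.0, -0.0]
contact_force: [0.4, -0.6, 0.2]
opening: 0.998
finger_force: 0.0
```

```bash
python3 look.py w9.png; python3 -c "
from h import *
s=r.get_state();print(s['eef_rot'],s['q'])"
```

```text
29.55 [ 0.4362 -0.1785  0.1196] yaw -18.44708959481885
(array([ 0.4337, -0.18  ]), array([0.0312, 0.0533]), -16.1)
[ 8.11304112e-01  5.84624319e-01 -1.40269892e-05 -2.06419097e-04] [ 0.48821174  0.71917007 -0.31670031  2.12095048  0.57764621  0.38469345
 -0.61904884]
```

>>> step_arm --increments '[[[-0.3,-0.25,-1.5],[0,0,2]],[[0,0,-1.5],[0,0,0]],[[0,0,-1.5],[0,0,0]],[[0,0,-1.5],[0,0,0]],[[0,0,-1.5],[0,0,0]],[[0,0,-1.5],[0,0,0]],[[0,0,-1.5],[0,0,0]],[[0,0,-0.9],[0,0,0]],[[0,0,0],[0,0,0]],[[0,0,0],[0,0,0]]]'

```text
clock: 30.55
tool_pos: [0.4333, -0.1809, 0.0056]
eef_rot: [0.801, 0.599, -0.0, -0.0]
contact_force: [-0.5, -1.3, 1.4]
opening: 1.006
finger_force: 0.0
```

>>> step_arm --increments '[[[0,0,0],[0,0,0]],[[0,0,0],[0,0,0]],[[0,0,0],[0,0,0]],[[0,0,0],[0,0,0]],[[0,0,0],[0,0,0]],[[0,0,0],[0,0,0]],[[0,0,1.5],[0,0,0]],[[0,0,2],[0,0,0]],[[0,0,2],[0,0,0]],[[0,0,2],[0,0,0]]]' --fingers 0 --grip_force 20

```text
clock: 31.55
tool_pos: [0.4329, -0.181, 0.0812]
eef_rot: [0.801, 0.599, -0.0, -0.0]
contact_force: [-0.2, 0.1, -1.9]
opening: 0.581
finger_force: 20.0
```

>>> step_arm --increments '[[[1.85,0.85,0],[0,0,1.8]],[[1.85,0.85,0],[0,0,1.8]],[[1.85,0.85,0],[0,0,1.8]],[[1.85,0.85,0],[0,0,1.8]],[[1.85,0.85,0],[0,0,1.8]],[[1.85,0.85,0],[0,0,1.8]],[[1.85,0.85,0],[0,0,1.8]],[[1.85,0.85,0],[0,0,1.8]],[[1.85,0.85,0],[0,0,1.8]],[[1.85,0.85,0],[0,0,1.8]]]'

```text
clock: 32.55
tool_pos: [0.6183, -0.0958, 0.0802]
eef_rot: [0.697, 0.717, -0.001, -0.001]
contact_force: [0.1, -0.2, -0.4]
opening: 0.581
finger_force: 20.0
```

>>> step_arm --increments '[[[0,0,-0.5],[0,0,0]],[[0,0,-0.5],[0,0,0]],[[0,0,0],[0,0,0]],[[0,0,0],[0,0,0]],[[0,0,0],[0,0,0]],[[0,0,0],[0,0,0]],[[0,0,0],[0,0,0]],[[0,0,0],[0,0,0]],[[0,0,0],[0,0,0]],[[0,0,0],[0,0,0]]]'

```text
clock: 33.55
tool_pos: [0.6182, -0.0959, 0.0706]
eef_rot: [0.697, 0.717, -0.0, -0.0]
contact_force: [-0.2, -0.7, -0.6]
opening: 0.582
finger_force: 20.0
```

```bash
python3 look.py w10.png;python3 held.py w10
```

```text
33.6 [ 0.6182 -0.096   0.0706] yaw 1.5560799448470988
held x [0.59329152 0.64279953] y near edge -0.08322372824335263 z 0.08193977059513832 [ 6.97439811e-01  7.16643335e-01 -5.47408236e-05 -1.93809195e-04] 0.577101306248354
prof y,z [(np.float64(-0.0251), np.float64(0.0378)), (np.float64(-0.0267), np.float64(0.0366)), (np.float64(-0.0283), np.float64(0.0386)), (np.float64(-0.03), np.float64(0.0382)), (np.float64(-0.0316), np.float64(0.0352)), (np.float64(-0.0335), np.float64(0.0259)), (np.float64(-0.0353), np.float64(0.025)), (np.float64(-0.0371), np.float64(0.0241)), (np.float64(-0.0396), np.float64(0.008)), (np.float64(-0.0409), np.float64(0.0212)), (np.float64(-0.0427), np.float64(0.0216)), (np.float64(-0.0445), np.float64(0.0232)), (np.float64(-0.0475), np.float64(0.0086)), (np.float64(-0.0481), np.float64(0.0246)), (np.float64(-0.0498), np.float64(0.026)), (np.float64(-0.0518), np.float64(0.0245)), (np.float64(-0.0536), np.float64(0.0258)), (np.float64(-0.0555), np.float64(0.0254)), (np.float64(-0.0574), np.float64(0.0259)), (np.float64(-0.0594), np.float64(0.0249)), (np.float64
[... 368 characters left out ...]
22)), (np.float64(-0.0798), np.float64(0.0219)), (np.float64(-0.0856), np.float64(0.0076)), (np.float64(-0.0877), np.float64(0.0081)), (np.float64(-0.09), np.float64(0.008)), (np.float64(-0.0924), np.float64(0.0072)), (np.float64(-0.0948), np.float64(0.0069)), (np.float64(-0.0967), np.float64(0.0081)), (np.float64(-0.0987), np.float64(0.009)), (np.float64(-0.1012), np.float64(0.0081)), (np.float64(-0.1039), np.float64(0.0071)), (np.float64(-0.0839), np.float64(0.0692)), (np.float64(-0.0841), np.float64(0.0732))]
stored [(array([ 0.6167, -0.0607]), array([0.0256, 0.048 ]), 1.6), (array([ 0.6158, -0.0251]), array([0.0262, 0.048 ]), 1.6), (array([0.615 , 0.0114]), array([0.0267, 0.048 ]), 1.3)]
```

View pics/w10.png

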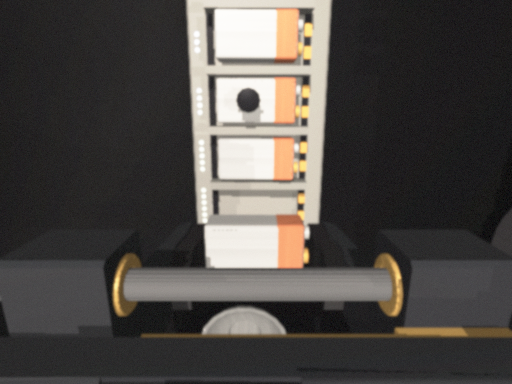

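The picture confirms it. The knob block is in the four-dot bay at (248,100) with one battery on each side, and the held battery is lined up over bay 6.

>>> step_arm --increments '[[[0.1,0,0],[0,0,0]],[[0,0,0],[0,0,0]],[[0,0,-1.0],[0,0,0]],[[0,0,-1.0],[0,0,0]],[[0,0,-1.0],[0,0,0]],[[0,0,-1.0],[0,0,0]],[[0,0,-0.7],[0,0,0]],[[0,0,-0.5],[0,0,0]],[[0,0,-0.4],[0,0,0]],[[0,0,0],[0,0,0]]]'

```text
clock: 34.6
tool_pos: [0.6193, -0.0959, 0.0144]
eef_rot: [0.697, 0.717, -0.0, -0.0]
contact_force: [0.3, 0.7, -0.0]
opening: 0.581
finger_force: 20.0
```

>>> step_arm --increments '[[[0,0,0],[0,0,0]],[[0,0,0],[0,0,0]],[[0,0,0],[0,0,0]],[[0,0,0],[0,0,0]],[[0,0,1.5],[0,0,0]],[[0,0,3.0],[0,0,0]],[[0,0,3.0],[0,0,0]],[[0,0,3.0],[0,0,0]],[[0,0,3.0],[0,0,0]],[[0,0,3.0],[0,0,0]]]' --fingers 0.78

```text
clock: 35.6
tool_pos: [0.6191, -0.0959, 0.1821]
eef_rot: [0.697, 0.717, 0.0, 0.0]
contact_force: [1.4, -0.1, -0.1]
opening: 0.78
finger_force: 0.0
```

>>> step_arm --increments '[[[-1.6,4.1,0],[0,0,1.0]],[[-1.6,4.1,0],[0,0,1.0]],[[-1.6,4.1,0],[0,0,1.0]],[[-1.6,4.1,0],[0,0,1.0]],[[-1.6,4.1,0],[0,0,1.0]],[[-1.6,4.1,0],[0,0,1.0]],[[-1.6,4.1,0],[0,0,1.0]],[[-1.6,4.1,0],[0,0,1.0]],[[-1.6,4.1,0],[0,0,1.0]],[[-1.6,4.1,0],[0,0,1.0]]]' --fingers 1

```text
clock: 36.6
tool_pos: [0.4584, 0.3157, 0.1808]
eef_rot: [0.632, 0.775, 0.0, 0.0]
contact_force: [0.1, 0.4, 0.0]
opening: 1.001
finger_force: 0.0
```

>>> step_arm --increments '[[[-1.6,4.1,0],[0,0,0]],[[-1.4,2.5,0],[0,0,0]],[[0,0,0],[0,0,0]],[[0,0,0],[0,0,0]],[[0,0,0],[0,0,0]],[[0,0,0],[0,0,0]],[[0,0,0],[0,0,0]],[[0,0,0],[0,0,0]],[[0,0,0],[0,0,0]],[[0,0,0],[0,0,0]]]'

```text
clock: 37.6
tool_pos: [0.4293, 0.3799, 0.1796]
eef_rot: [0.632, 0.775, -0.0, -0.0]
contact_force: [-0.2, -0.3, 0.8]
opening: 0.996
finger_force: 0.0
```

```bash
python3 look.py w11.png
python3 - <<'E'
from h import *
print(r.get_state()['q'])
W=np.load('w11.npy'); c=np.load('w11c.npz'); z=W[...,2]
m=(z>.073)&(z<.088)&(W[...,0]>.37)&(W[...,0]<.5)&(W[...,1]>.33)&(W[...,1]<.47); m[230:]=0; print('bar',blobs(c,m,.081,100))
p,d,c=snap('top','t2.png'); cv2.imwrite('pics/t2c.png',cv2.resize(p[140:265,80:380,::-1],None,fx=2.66,fy=2.66,interpolation=cv2.INTER_CUBIC))
W=cloud(c,d); z=W[...,2]
m=(z>.023)&(z<.03)&(abs(W[...,1])<.13)&(W[...,0]>.57)&(W[...,0]<.66); print(m.sum(), blobs(c,m,.0255,20))
E
```

```text
37.65 [0.4292 0.38   0.1795] yaw 11.547098706815063
[-0.49180054  0.74312805 -0.54191421  1.77293895  0.52247542  0.77324136
 -1.09853695]
bar [(array([0.427 , 0.4023]), array([0.0136, 0.0653]), -77.9)]
619 [(array([0.6151, 0.0137]), array([0.0313, 0.0473]), 0.5), (array([0.6147, 0.0465]), array([0.0219, 0.0472]), 0.6), (array([0.6143, 0.0856]), array([0.0312, 0.0472]), 0.7), (array([ 0.6206, -0.0614]), array([0.0567, 0.0942]), -89.4)]
```

View pics/w11.png

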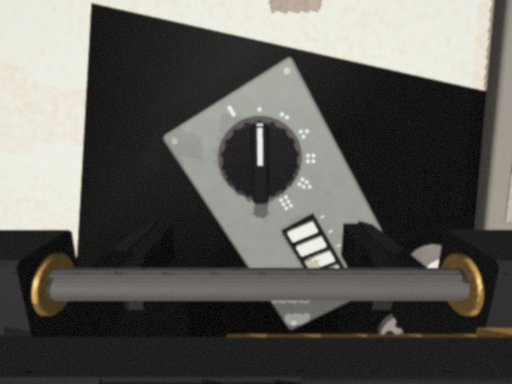

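View pics/t2c.png

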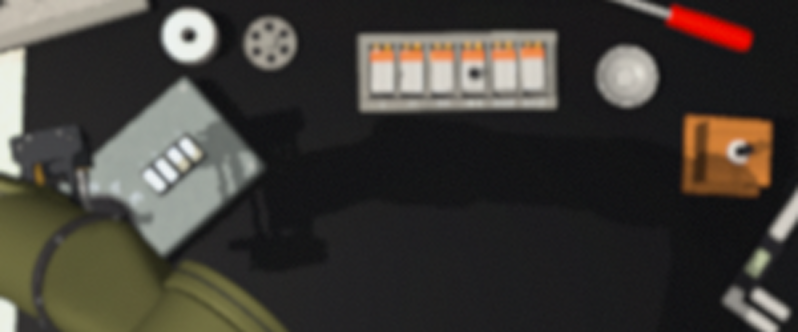

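All six bays are filled correctly and nothing else has moved. The turret points at the single dot (260,108), so it is at position 1, and four dots at (310,158) means 90° clockwise. I'll flip the tool by 180° first so the last joint has range for that turn.

>>> step_arm --increments '[[[0,0,0],[0,0,8.2]],[[0,0,0],[0,0,8.2]],[[0,0,0],[0,0,8.2]],[[0,0,0],[0,0,8.2]],[[0,0,0],[0,0,8.2]],[[0,0,0],[0,0,8.2]],[[0,0,0],[0,0,8.2]],[[0,0,0],[0,0,8.2]],[[0,0,0],[0,0,8.2]],[[0,0,0],[0,0,8.2]]]'

```text
clock: 38.7
tool_pos: [0.4293, 0.38, 0.1795]
eef_rot: [-0.034, 0.999, -0.0, -0.0]
contact_force: [0.6, 0.8, 0.2]
opening: 0.999
finger_force: 0.0
```

>>> step_arm --increments '[[[0,0,0],[0,0,8.2]],[[0,0,0],[0,0,8.2]],[[0,0,0],[0,0,8.2]],[[0,0,0],[0,0,8.2]],[[0,0,0],[0,0,8.2]],[[0,0,0],[0,0,8.2]],[[0,0,0],[0,0,8.2]],[[0,0,0],[0,0,8.2]],[[0,0,0],[0,0,8.2]],[[0,0,0],[0,0,8.2]]]'

```text
clock: 39.7
tool_pos: [0.4294, 0.3799, 0.1794]
eef_rot: [-0.681, 0.732, -0.0, -0.0]
contact_force: [0.5, 0.2, -0.2]
opening: 1.004
finger_force: 0.0
```

>>> step_arm --increments '[[[0,0,0],[0,0,8.2]],[[0,0,0],[0,0,8.2]],[[-0.1,1.1,0],[0,0,0]],[[-0.1,1.1,0],[0,0,0]],[[0,0,-1.0],[0,0,0]],[[0,0,-1.0],[0,0,0]],[[0,0,0],[0,0,0]],[[0,0,0],[0,0,0]],[[0,0,0],[0,0,0]],[[0,0,0],[0,0,0]]]'

```text
clock: 40.7
tool_pos: [0.4274, 0.402, 0.1599]
eef_rot: [0.777, -0.63, 0.0, -0.0]
contact_force: [0.4, 0.9, 0.4]
opening: 1.002
finger_force: 0.0
```

```bash
python3 look.py w12.png
python3 - <<'E'
from h import *
s=r.get_state(); print(s['q'],s['eef_rot'])
W=np.load('w12.npy'); c=np.load('w12c.npz'); z=W[...,2]
m=(z>.073)&(z<.088)&(W[...,0]>.37)&(W[...,0]<.5)&(W[...,1]>.33)&(W[...,1]<.47); m[260:]=0; print('bar',blobs(c,m,.081,100))
E
```

```text
40.75 [0.4274 0.4021 0.1599] yaw -168.0675884766698
[-0.22670272  1.0470173  -1.25023797  1.73259565  1.07105579  1.21325158
  1.56915685] [ 7.76774567e-01 -6.29778599e-01  2.23408968e-04 -3.72806170e-04]
bar [(array([0.4273, 0.4009]), array([0.0136, 0.0666]), -77.6)]
```

>>> step_arm --increments '[[[0,-0.05,-1.5],[0,0,0]],[[0,0,-1.5],[0,0,0]],[[0,0,-1.5],[0,0,0]],[[0,0,-1.5],[0,0,0]],[[0,0,-1.5],[0,0,0]],[[0,0,-1.0],[0,0,0]],[[0,0,-1.0],[0,0,0]],[[0,0,-0.7],[0,0,0]],[[0,0,0],[0,0,0]],[[0,0,0],[0,0,0]]]'

```text
clock: 41.75
tool_pos: [0.4273, 0.4018, 0.0579]
eef_rot: [0.777, -0.63, 0.0, -0.0]
contact_force: [-0.4, 0.6, -0.0]
opening: 0.999
finger_force: 0.0
```

>>> step_arm --increments '[[[0,0,0],[0,0,0]],[[0,0,0],[0,0,0]],[[0,0,0],[0,0,0]],[[0,0,0],[0,0,0]],[[0,0,0],[0,0,0]],[[0,0,0],[0,0,0]],[[0,0,0],[0,0,0]],[[0,0,0],[0,0,0]],[[0,0,0],[0,0,0]],[[0,0,0],[0,0,0]]]' --fingers 0 --grip_force 38

```text
clock: 42.75
tool_pos: [0.4269, 0.4015, 0.0576]
eef_rot: [0.777, -0.63, 0.0, 0.0]
contact_force: [-0.8, 0.1, 0.1]
opening: 0.155
finger_force: 38.0
```

>>> step_arm --increments '[[[0,0,0],[0,0,-5]],[[0,0,0],[0,0,-5]],[[0,0,0],[0,0,-5]],[[0,0,0],[0,0,-5]],[[0,0,0],[0,0,-5]],[[0,0,0],[0,0,-5]],[[0,0,0],[0,0,0]],[[0,0,0],[0,0,0]],[[0,0,0],[0,0,0]],[[0,0,0],[0,0,0]]]'

```text
clock: 43.75
tool_pos: [0.427, 0.4014, 0.0576]
eef_rot: [-0.588, 0.809, -0.0, -0.0]
contact_force: [-0.9, -0.9, 1.4]
opening: 0.156
finger_force: 38.0
```

>>> step_arm --increments '[[[0,0,0],[0,0,-5]],[[0,0,0],[0,0,-5]],[[0,0,0],[0,0,-5]],[[0,0,0],[0,0,-5]],[[0,0,0],[0,0,-5]],[[0,0,0],[0,0,-5]],[[0,0,0],[0,0,0]],[[0,0,0],[0,0,0]],[[0,0,0],[0,0,0]],[[0,0,0],[0,0,0]]]'

```text
clock: 44.75
tool_pos: [0.4272, 0.4015, 0.0576]
eef_rot: [-0.358, 0.934, -0.0, -0.0]
contact_force: [-0.3, -1.4, 1.3]
opening: 0.158
finger_force: 38.0
```

>>> step_arm --increments '[[[0,0,0],[0,0,-5]],[[0,0,0],[0,0,-5]],[[0,0,0],[0,0,-5]],[[0,0,0],[0,0,-5]],[[0,0,0],[0,0,-5]],[[0,0,0],[0,0,-5]],[[0,0,0],[0,0,0]],[[0,0,0],[0,0,0]],[[0,0,0],[0,0,0]],[[0,0,0],[0,0,0]]]'

```text
clock: 45.75
tool_pos: [0.4275, 0.4014, 0.0575]
eef_rot: [-0.105, 0.995, -0.0, 0.0]
contact_force: [1.2, -1.5, 0.3]
opening: 0.152
finger_force: 38.0
```

>>> step_arm --increments '[[[0,0,0],[0,0,0]],[[0,0,0],[0,0,0]],[[0,0,0],[0,0,0]],[[0,0,0],[0,0,0]],[[0,0,1.5],[0,0,0]],[[0,0,2.5],[0,0,0]],[[0,0,2.5],[0,0,0]],[[0,0,2.5],[0,0,0]],[[0,0,2.5],[0,0,0]],[[0,0,2.5],[0,0,0]]]' --fingers 0.5

```text
clock: 46.75
tool_pos: [0.4268, 0.4018, 0.1998]
eef_rot: [-0.105, 0.995, 0.0, 0.0]
contact_force: [0.2, -0.4, -0.1]
opening: 0.499
finger_force: 0.0
```

```bash
python3 look.py w13.png
python3 - <<'E'
from h import *
s=r.get_state(); print(s['q'],s['eef_rot'])
W=np.load('w13.npy'); c=np.load('w13c.npz'); z=W[...,2]
m=(z>.073)&(z<.088)&(W[...,0]>.37)&(W[...,0]<.5)&(W[...,1]>.33)&(W[...,1]<.47); m[262:]=0; print('bar',blobs(c,m,.081,100))
p=cv2.imread('pics/w13.png'); m=(z>.036)&(z<.06)&(p.min(2)>170); print([b for b in blobs(c,m,.05,50)])
E
```

```text
46.8 [0.4274 0.4041 0.2039] yaw 101.99517126289211
[-0.27348916  0.89471604 -1.09077145  1.69945381  0.88229791  1.11217771
  0.14287199] [-0.10448592  0.99452026  0.00280757  0.0020649 ]
bar [(array([0.4268, 0.4012]), array([0.0135, 0.0658]), 12.3)]
[(array([0.5066, 0.3141]), array([0.012 , 0.0289]), 35.2), (array([0.4937, 0.3268]), array([0.0119, 0.025 ]), 36.0), (array([0.4718, 0.386 ]), array([0.0092, 0.0138]), -21.2), (array([0.4804, 0.339 ]), array([0.0116, 0.0198]), 38.7), (array([0.4584, 0.3647]), array([0.0098, 0.0139]), -46.4), (array([0.3919, 0.4378]), array([0.0058, 0.0117]), -46.6)]
```

View pics/w13.png

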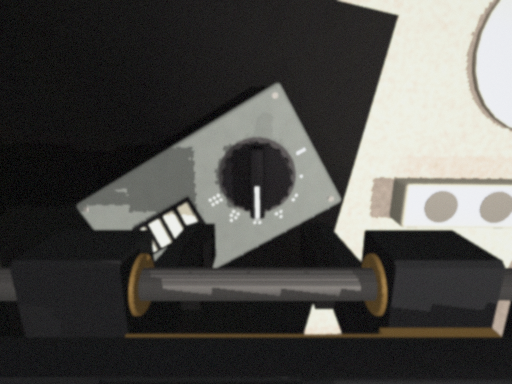

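The turret now points to the four dots (257,220), with the bar at 12.3° against 12.1° expected. Rocker 2's pivot is at about (.494,.327). Next is the stylus.

>>> step_arm --increments '[[[0.6,-4.5,0.4],[0,0,-5.7]],[[0.6,-4.5,0.4],[0,0,-5.7]],[[0.6,-4.5,0.4],[0,0,-5.7]],[[0.6,-4.5,0.4],[0,0,-5.7]],[[0.6,-4.5,0.4],[0,0,-5.7]],[[0.6,-4.5,0.4],[0,0,-5.7]],[[0.6,-4.5,0.4],[0,0,-5.7]],[[0.6,-4.5,0.4],[0,0,-5.7]],[[0.6,-4.5,0.4],[0,0,-5.7]],[[0.6,-4.5,0.4],[0,0,-5.7]]]' --fingers 0.7

```text
clock: 47.8
tool_pos: [0.4872, -0.05, 0.2387]
eef_rot: [0.385, 0.923, 0.0, 0.0]
contact_force: [0.9, 0.2, 0.7]
opening: 0.699
finger_force: 0.0
```

>>> step_arm --increments '[[[0.6,-4.6,0],[0,0,0]],[[0.6,-4.6,0],[0,0,0]],[[0.6,-4.6,0],[0,0,0]],[[0.6,-4.6,0],[0,0,0]],[[0.6,-4.6,0],[0,0,0]],[[0.4,-4.2,0],[0,0,0]],[[0,0,0],[0,0,0]],[[0,0,0],[0,0,0]],[[0,0,0],[0,0,0]],[[0,0,0],[0,0,0]]]'

```text
clock: 48.8
tool_pos: [0.5215, -0.3184, 0.2382]
eef_rot: [0.381, 0.924, 0.0, -0.0]
contact_force: [-0.5, 0.7, -0.0]
opening: 0.698
finger_force: 0.0
```

```bash
python3 look.py w14.png
python3 - <<'E'
from h import *
s=r.get_state(); print(s['q'],s['eef_rot'])
W=np.load('w14.npy'); c=np.load('w14c.npz'); z=W[...,2]
for a,b,zz in [(.118,.14,.131),(.08,.0945,.0855),(.09,.118,.1)]:
    m=(z>a)&(z<b)&(W[...,0]>.42)&(W[...,1]<-.22); m[265:]=0; print(a,b,blobs(c,m,zz,30), [float(v) for v in np.nanmedian(W[m],0).round(4)] if m.any() else 0)
p=cv2.imread('pics/w14.png'); m=(z>.124)&(z<.14); m[265:]=0; v,u=np.nonzero(m); print(u.min(),u.max(),v.min(),v.max())
E
```

```text
48.85 [ 0.5215 -0.3187  0.2381] yaw 45.136264241021195
[ 0.9762099   0.83332171 -0.9852543   1.58780666  0.74755875  1.13698532
  0.5999651 ] [ 3.81584549e-01  9.24333938e-01 -1.81293755e-05 -5.51964525e-05]
0.118 0.14 [(array([ 0.5178, -0.3212]), array([0.013 , 0.0151]), -44.8)] [0.518, -0.3214, 0.1302]
0.08 0.0945 [(array([ 0.5189, -0.3222]), array([0.07, 0.07]), 87.1)] [0.5158, -0.3191, 0.0848]
0.09 0.118 [(array([ 0.5166, -0.3197]), array([0.0095, 0.0137]), 41.0)] [0.5143, -0.3175, 0.1027]
244 259 181 196
```

View pics/w14.png

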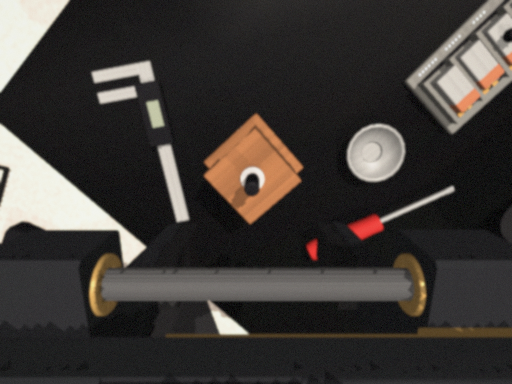

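The stylus is upright at (252,182) with its handle top at (.518,-.321), and the plate centre is at (.519,-.322). I'll go down and grip the handle.

>>> step_arm --increments '[[[-0.3,-0.3,-1.0],[0,0,0]],[[0,0,-2.0],[0,0,0]],[[0,0,-2.0],[0,0,0]],[[0,0,-2.0],[0,0,0]],[[0,0,-2.0],[0,0,0]],[[0,0,-2.0],[0,0,0]],[[0,0,-2.0],[0,0,0]],[[0,0,-1.4],[0,0,0]],[[0,0,0],[0,0,0]],[[0,0,0],[0,0,0]]]'

```text
clock: 49.85
tool_pos: [0.5185, -0.3233, 0.0937]
eef_rot: [0.383, 0.924, 0.0, -0.0]
contact_force: [0.1, 0.0, 0.4]
opening: 0.702
finger_force: 0.0
```

>>> step_arm --increments '[[[0,0,0],[0,0,0]],[[0,0,0],[0,0,0]],[[0,0,0],[0,0,0]],[[0,0,0],[0,0,0]],[[0,0,0],[0,0,0]],[[0,0,0],[0,0,0]],[[0,0,0],[0,0,0]],[[0,0,0],[0,0,0]],[[0,0,0],[0,0,0]],[[0,0,0],[0,0,0]]]' --fingers 0 --grip_force 25

```text
clock: 50.85
tool_pos: [0.5182, -0.3235, 0.0936]
eef_rot: [0.383, 0.924, -0.0, -0.0]
contact_force: [-0.4, -0.1, 0.5]
opening: 0.151
finger_force: 25.0
```

>>> step_arm --increments '[[[0,0,0.8],[0,0,0]],[[0,0,1.2],[0,0,0]],[[0,0,1.5],[0,0,0]],[[0,0,1.5],[0,0,0]],[[0,0,1.5],[0,0,0]],[[0,0,1.5],[0,0,0]],[[0,0,1.5],[0,0,0]],[[0,0,1.5],[0,0,0]],[[0,0,1.0],[0,0,0]],[[0,0,0],[0,0,0]]]'

```text
clock: 51.85
tool_pos: [0.5191, -0.3235, 0.2153]
eef_rot: [0.383, 0.924, -0.0, 0.001]
contact_force: [0.5, 0.6, -0.1]
opening: 0.146
finger_force: 25.0
```

>>> step_arm --increments '[[[-0.1,2.0,0],[0,0,0]],[[-0.1,4.0,0],[0,0,0]],[[-0.1,4.3,0],[0,0,0]],[[-0.1,4.3,0],[0,0,0]],[[-0.1,4.3,0],[0,0,0]],[[-0.1,4.3,0],[0,0,0]],[[-0.1,4.3,0],[0,0,0]],[[-0.1,4.3,0],[0,0,0]],[[-0.1,4.3,0],[0,0,0]],[[-0.1,4.3,0],[0,0,0]]]'

```text
clock: 52.85
tool_pos: [0.5076, 0.0819, 0.213]
eef_rot: [0.383, 0.924, -0.001, -0.001]
contact_force: [1.6, 0.0, 0.7]
opening: 0.15
finger_force: 25.0
```

>>> step_arm --increments '[[[-0.1,4.3,0],[0,0,0]],[[-0.1,4.3,0],[0,0,0]],[[-0.1,4.3,0],[0,0,0]],[[-0.1,4.3,0],[0,0,0]],[[-0.1,4.3,0],[0,0,0]],[[-0.1,3.8,0],[0,0,0]],[[-0.1,0,0],[0,0,0]],[[0,0,0],[0,0,0]],[[0,0,0],[0,0,0]],[[0,0,0],[0,0,0]]]'

```text
clock: 53.85
tool_pos: [0.5019, 0.3314, 0.2131]
eef_rot: [0.384, 0.923, -0.001, 0.0]
contact_force: [-0.6, -0.3, -0.2]
opening: 0.15
finger_force: 25.0
```

```bash
python3 look.py w15.png
python3 - <<'E'
from h import *
s=r.get_state(); print(s['q'],s['eef_rot'],s['opening'])
W=np.load('w15.npy'); c=np.load('w15c.npz'); z=W[...,2]
p=cv2.imread('pics/w15.png'); m=(z>.036)&(z<.06)&(p.min(2)>150); print([b for b in blobs(c,m,.05,50)])
for X in [(.4939,.3269,.052),(.5013,.3336,.054)]: print(proj(c,X))
E
```

```text
53.9 [0.5018 0.3317 0.2133] yaw 44.83024757234111
[-0.19268716  0.81967215 -0.88419502  1.64532612  0.71878407  1.03386105
 -0.5263773 ] [ 3.84051497e-01  9.23311331e-01 -7.90402582e-04  8.84882565e-05] 0.14818372113185949
[(array([0.5143, 0.2974]), array([0.0134, 0.0172]), 43.8), (array([0.5064, 0.3141]), array([0.0125, 0.0274]), 39.0), (array([0.4942, 0.3273]), array([0.0126, 0.0279]), 39.6), (array([0.4823, 0.3408]), array([0.0125, 0.0274]), 40.5), (array([0.4646, 0.3614]), array([0.1288, 0.2293]), -47.8)]
(np.float64(248.6065587370375), np.float64(173.07992646955117))
(np.float64(258.24962136137174), np.float64(173.9161675889367))
```

View pics/w15.png

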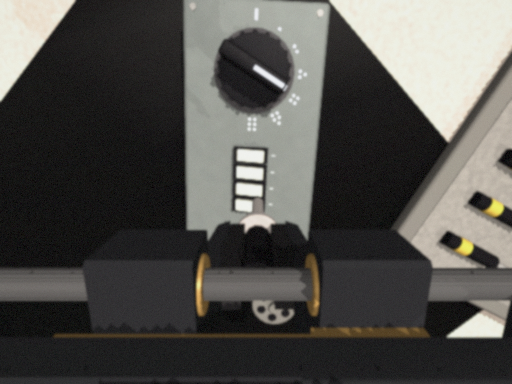

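Rockers 1 to 4 are at rows 156, 173, 189 and 205 (column 250), and the stylus tip shows at about (259,200). The turret's mark (285,90) is at the four dots. I'll check where the tip is.

Run:
```python
from h import *
c=np.load('w15c.npz'); p=cv2.imread('pics/w15.png')
W=np.load('w15.npy')
T=np.array([.5018,.3317,.2133])
print('exp tip px',proj(c,T-[0,0,.0775]),'collar',proj(c,T-[0,0,.007]))
print('tip?',ray(c,259,200,.1358))
z=W[...,2]; m=(z>.13)&(z<.2); m[:190]=0; m[232:]=0; m[:,:235]=0; m[:,280:]=0
for v in range(192,232,3):
    u=np.nonzero(m[v])[0]
    if len(u): print(v,u.min(),u.max(),np.nanmedian(W[v,u],0).round(4))
```

```text
exp tip px (np.float64(257.20169424552324), np.float64(197.672538200038)) collar (np.float64(257.05440800809674), np.float64(233.8933680858499))
tip? [0.50409598 0.33135385 0.1358    ]
198 255 260 [0.4996 0.3341 0.1485]
201 253 262 [0.4993 0.3345 0.1549]
204 252 262 [0.4991 0.3342 0.1633]
207 252 263 [0.4994 0.3344 0.1692]
210 252 263 [0.4993 0.3346 0.1755]
```

>>> step_arm --increments '[[[0,0.25,-1.0],[0,0,0]],[[0,0,-1.3],[0,0,0]],[[0,0,-1.3],[0,0,0]],[[0,0,-1.3],[0,0,0]],[[0,0,-1.3],[0,0,0]],[[0,0,-1.1],[0,0,0]],[[0,0,0],[0,0,0]],[[0,0,0],[0,0,0]],[[0,0,0],[0,0,0]],[[0,0,0],[0,0,0]]]'

```text
clock: 54.9
tool_pos: [0.5015, 0.3364, 0.1413]
eef_rot: [0.383, 0.924, 0.0, 0.0]
contact_force: [-0.8, 0.5, -0.5]
opening: 0.148
finger_force: 25.0
```

>>> step_arm --increments '[[[0,0,-0.2],[0,0,0]],[[0,0,-0.2],[0,0,0]],[[0,0,-0.2],[0,0,0]],[[0,0,-0.2],[0,0,0]],[[0,0,-0.15],[0,0,0]],[[0,0,-0.15],[0,0,0]],[[0,0,-0.15],[0,0,0]],[[0,0,0],[0,0,0]],[[0,0,0],[0,0,0]],[[0,0,0],[0,0,0]]]'

```text
clock: 55.9
tool_pos: [0.5013, 0.3362, 0.1282]
eef_rot: [0.383, 0.924, 0.0, -0.0]
contact_force: [0.9, 0.3, 1.1]
opening: 0.15
finger_force: 25.0
```

>>> step_arm --increments '[[[0,-0.1,0],[0,0,0]],[[0,0,-0.1],[0,0,0]],[[0,0,-0.1],[0,0,0]],[[0,0,-0.1],[0,0,0]],[[0,0,0],[0,0,0]],[[0,0,0],[0,0,0]],[[0,0,0],[0,0,0]],[[0,0,0],[0,0,0]],[[0,0,0],[0,0,0]],[[0,0,0],[0,0,0]]]'

```text
clock: 56.9
tool_pos: [0.5014, 0.3354, 0.1255]
eef_rot: [0.383, 0.924, 0.0, -0.0]
contact_force: [-0.4, -0.1, 4.4]
opening: 0.149
finger_force: 25.0
```

>>> step_arm --increments '[[[0,0,-0.1],[0,0,0]],[[0,0,0],[0,0,0]],[[0,0,0],[0,0,0]],[[0,0,0.5],[0,0,0]],[[0,0,1.5],[0,0,0]],[[0,0,1.5],[0,0,0]],[[0,0,1.5],[0,0,0]],[[0,0,1.5],[0,0,0]],[[0,0,1.5],[0,0,0]],[[0,0,1.0],[0,0,0]]]'

```text
clock: 57.9
tool_pos: [0.5015, 0.3354, 0.216]
eef_rot: [0.383, 0.924, 0.001, 0.0]
contact_force: [-0.3, -0.3, -0.3]
opening: 0.15
finger_force: 25.0
```

```bash
python3 look.py w16.png
python3 - <<'E'
from h import *
W=np.load('w16.npy'); W0=np.load('w15.npy'); z=W[...,2]
c=np.load('w16c.npz'); c0=np.load('w15c.npz'); s=r.get_state(); print(s['opening'])
for k in range(4):
    P=np.array([.4671,.3566])+np.array([-.669,.743])*(-.022-.018*k)
    o=[]
    for a in (-.010,-.005,.005,.010):
        X=(*(P+a*np.array([.743,.669])),.05)
        for cc,WW in ((c0,W0),(c,W)):
            u,v=map(round,proj(cc,X)); o.append(round(float(np.nanmedian(WW[v-1:v+2,u-1:u+2,2])),4))
    print(k+1,'before/after at -10,-5,5,10:',o)
T=s['tool_pos']
m=(z>T[2]-.07)&(z<T[2]-.01); m[:170]=0; m[232:]=0; m[:,:235]=0; m[:,280:]=0
for v in range(186,232,4):
    u=np.nonzero(m[v])[0]
    if len(u): print(v,u.min(),u.max(),np.nanmedian(W[v,u],0).round(4))
E
```

```text
57.95 [0.5019 0.3361 0.2171] yaw 44.94565424185441
0.1466553287043306
1 before/after at -10,-5,5,10: [0.0493, 0.049, 0.0499, 0.0501, 0.0523, 0.0523, 0.0529, 0.0533]
2 before/after at -10,-5,5,10: [0.0488, 0.0539, 0.0502, 0.0529, 0.0528, 0.0507, 0.0537, 0.0499]
3 before/after at -10,-5,5,10: [0.0489, 0.0493, 0.0504, 0.0497, 0.0521, 0.0521, 0.0536, 0.0535]
4 before/after at -10,-5,5,10: [0.049, 0.0488, 0.0499, 0.0499, 0.1611, 0.0523, 0.1681, 0.1735]
198 256 259 [0.4991 0.3387 0.1519]
202 253 262 [0.499  0.3387 0.1606]
206 252 263 [0.4989 0.3387 0.1697]
210 252 263 [0.499  0.3386 0.1782]
214 266 266 [0.4975 0.3466 0.2064]
```

Rocker 2 has flipped (its ends went from .0488/.0537 to .0539/.0499) and the others are unchanged. I'll take the stylus back.

>>> step_arm --increments '[[[0.1,-2.0,0],[0,0,0]],[[0.1,-4.0,0],[0,0,0]],[[0.1,-4.3,0],[0,0,0]],[[0.1,-4.3,0],[0,0,0]],[[0.1,-4.3,0],[0,0,0]],[[0.1,-4.3,0],[0,0,0]],[[0.1,-4.3,0],[0,0,0]],[[0.1,-4.3,0],[0,0,0]],[[0.1,-4.3,0],[0,0,0]],[[0.1,-4.3,0],[0,0,0]]]'

```text
clock: 58.95
tool_pos: [0.5109, -0.0709, 0.214]
eef_rot: [0.383, 0.924, -0.0, -0.0]
contact_force: [1.3, -0.4, -0.4]
opening: 0.149
finger_force: 25.0
```

>>> step_arm --increments '[[[0.1,-4.3,0],[0,0,0]],[[0.1,-4.3,0],[0,0,0]],[[0.1,-4.3,0],[0,0,0]],[[0.1,-4.3,0],[0,0,0]],[[0.1,-4.3,0],[0,0,0]],[[0.1,-4.0,0],[0,0,0]],[[0,0,0],[0,0,0]],[[0,0,0],[0,0,0]],[[0,0,0],[0,0,0]],[[0,0,0],[0,0,0]]]'

```text
clock: 59.95
tool_pos: [0.5176, -0.3221, 0.2144]
eef_rot: [0.382, 0.924, 0.0, -0.0]
contact_force: [-0.3, 0.6, 0.2]
opening: 0.148
finger_force: 25.0
```

```bash
python3 look.py w17.png
python3 - <<'E'
from h import *
W=np.load('w17.npy'); c=np.load('w17c.npz'); z=W[...,2]; s=r.get_state(); print(s['eef_rot'])
m=(z>.08)&(z<.09)&(W[...,0]>.42)&(W[...,1]<-.22); m[265:]=0; print('plate',blobs(c,m,.085,30))
p=cv2.imread('pics/w17.png')
m=(z>.14)&(z<.2); m[:170]=0; m[232:]=0; m[:,:235]=0; m[:,280:]=0
for v in range(186,232,4):
    u=np.nonzero(m[v])[0]
    if len(u): print(v,u.min(),u.max(),np.nanmedian(W[v,u],0).round(4))
E
```

```text
60.0 [ 0.5176 -0.3224  0.2144] yaw 45.12214714286452
[ 3.81698415e-01  9.24286911e-01  3.59451147e-06 -1.62130865e-04]
plate [(array([ 0.5189, -0.3224]), array([0.0701, 0.0702]), -2.8)]
198 255 260 [ 0.5154 -0.319   0.1501]
202 253 262 [ 0.515  -0.3189  0.1592]
206 252 263 [ 0.5149 -0.3184  0.1685]
210 252 263 [ 0.5152 -0.3191  0.1765]
```

>>> step_arm --increments '[[[0.1,-0.1,-1.0],[0,0,0]],[[0,0,-1.5],[0,0,0]],[[0,0,-1.5],[0,0,0]],[[0,0,-1.5],[0,0,0]],[[0,0,-1.5],[0,0,0]],[[0,0,-1.5],[0,0,0]],[[0,0,-1.5],[0,0,0]],[[0,0,-1.0],[0,0,0]],[[0,0,0],[0,0,0]],[[0,0,0],[0,0,0]]]'

```text
clock: 61.0
tool_pos: [0.5185, -0.3249, 0.1042]
eef_rot: [0.383, 0.924, -0.0, -0.0]
contact_force: [-0.2, 0.4, 0.7]
opening: 0.155
finger_force: 25.0
```

>>> step_arm --increments '[[[0,0,-0.3],[0,0,0]],[[0,0,-0.3],[0,0,0]],[[0,0,-0.2],[0,0,0]],[[0,0,-0.1],[0,0,0]],[[0,0,-0.1],[0,0,0]],[[0,0,0],[0,0,0]],[[0,0,0],[0,0,0]],[[0,0,0],[0,0,0]],[[0,0,0],[0,0,0]],[[0,0,0],[0,0,0]]]'

```text
clock: 62.0
tool_pos: [0.5182, -0.325, 0.0941]
eef_rot: [0.383, 0.924, -0.0, -0.0]
contact_force: [-0.3, -0.3, 0.0]
opening: 0.154
finger_force: 25.0
```

>>> step_arm --increments '[[[0,0.15,0],[0,0,0]],[[0,0,-0.05],[0,0,0]],[[0,0,0],[0,0,0]],[[0,0,0],[0,0,0]],[[0,0,0],[0,0,0]],[[0,0,0],[0,0,0]],[[0,0,0],[0,0,0]],[[0,0,0],[0,0,0]],[[0,0,0],[0,0,0]],[[0,0,0],[0,0,0]]]'

```text
clock: 63.0
tool_pos: [0.5183, -0.3234, 0.0936]
eef_rot: [0.383, 0.924, -0.0, -0.0]
contact_force: [0.3, 0.9, 1.0]
opening: 0.148
finger_force: 25.0
```

>>> step_arm --increments '[[[0,0,0],[0,0,0]],[[0,0,0],[0,0,0]],[[0,0,0],[0,0,0]],[[0,0,0],[0,0,0]],[[0,0,0],[0,0,0]],[[0,0,0],[0,0,0]],[[0,0,1.0],[0,0,0]],[[0,0,2.0],[0,0,0]],[[0,0,3.0],[0,0,0]],[[0,0,3.0],[0,0,0]]]' --fingers 0.7

```text
clock: 64.0
tool_pos: [0.5185, -0.3231, 0.1861]
eef_rot: [0.383, 0.924, 0.0, 0.0]
contact_force: [-0.0, 0.2, -0.4]
opening: 0.698
finger_force: 0.0
```

>>> step_arm --increments '[[[0,0,2.0],[0,0,0]],[[0,0,2.0],[0,0,0]],[[0,0,1.5],[0,0,0]],[[0,0,0],[0,0,0]],[[0,0,0],[0,0,0]],[[0,0,0],[0,0,0]],[[0,0,0],[0,0,0]],[[0,0,0],[0,0,0]],[[0,0,0],[0,0,0]],[[0,0,0],[0,0,0]]]'

```text
clock: 65.0
tool_pos: [0.5182, -0.3234, 0.2383]
eef_rot: [0.383, 0.924, -0.0, -0.0]
contact_force: [0.0, -0.9, -0.5]
opening: 0.698
finger_force: 0.0
```

```bash
python3 look.py w18.png
python3 - <<'E'
from h import *
W=np.load('w18.npy'); c=np.load('w18c.npz'); z=W[...,2]
for a,b,zz in [(.118,.14,.131),(.08,.0945,.0855),(.098,.118,.108)]:
    m=(z>a)&(z<b)&(W[...,0]>.42)&(W[...,1]<-.22); m[265:]=0; print(a,b,blobs(c,m,zz,30), np.nanmedian(W[m],0).round(4), np.nanpercentile(z[m],95))
p,d,c=snap('top','t3.png'); W=cloud(c,d); z=W[...,2]; W0=np.load('top0.npy')
m=(z>.023)&(z<.03)&(abs(W[...,1])<.13)&(W[...,0]>.57)&(W[...,0]<.66); print(blobs(c,m,.0255,20))
m=(z>.06)&(z<.09)&(W[...,0]>.3)&(W[...,0]<.6)&(W[...,1]>.3)&(W[...,1]<.5); print('bar',blobs(c,m,.081,20))
E
```

```text
65.05 [ 0.5182 -0.3234  0.2384] yaw 44.96009034222331
0.118 0.14 [(array([ 0.5173, -0.3218]), array([0.013 , 0.0151]), -45.0)] [ 0.5175 -0.3219  0.1303] 0.1314314222069407
0.08 0.0945 [(array([ 0.5188, -0.3223]), array([0.07  , 0.0701]), -2.9)] [ 0.5158 -0.3192  0.0848] 0.08734296711880721
0.098 0.118 [(array([ 0.5156, -0.3191]), array([0.008 , 0.0134]), 40.8)] [ 0.5135 -0.3183  0.1083] 0.11657016657443668
[(array([ 0.614, -0.03 ]), array([0.0313, 0.0504]), 0.6), (array([0.6151, 0.0137]), array([0.0313, 0.0472]), 0.6), (array([0.6147, 0.0465]), array([0.0219, 0.0472]), 0.6), (array([0.6127, 0.0855]), array([0.0312, 0.0503]), 0.7), (array([ 0.6178, -0.0943]), array([0.0282, 0.0505]), 0.3), (array([ 0.6207, -0.0614]), array([0.0377, 0.0568]), 0.4)]
bar [(array([0.4272, 0.3982]), array([0.0224, 0.0659]), 12.1)]
```

The stylus top is at z = .131 and within 1.5 mm of the hole. The batteries are in their bays and the bar is at 12.1°, so I'm handing in.

```bash
python3 -c "
from plant import r
print(r.finish_job())"
```

```text
the job is handed in; nothing more can be done
None
```

I handed the job in at about 65 s: all four batteries are in bays 1, 2, 3 and 6, the turret is on 4, only rocker 2 is on, and the stylus is back upright in its stand; the hand-in gave no verdict, so this rests on my final camera measurements.

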